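# Hang the sample pail on the spring balance

### The arm

A 7-joint arm with a two-finger parallel gripper is mounted at the origin on the work surface. World frame = base frame: x ahead of the robot, y to its left, z up, the work surface at z = 0. Lengths are in m, angles in rad, forces in N, time in s.
With the tool pointing down it reaches from about 0.4 to 0.9 m from the base axis. Payload 5.5 kg.
Tool frame: the origin (TCP) lies midway between the tips of the shut fingers; the grasp point (between the pads) lies 19 mm behind it; z points along the fingers, y is the direction in which the jaws open and shut (so a half turn about z gives the same grasp; the last joint's range is limited). The gripper opens to 92 mm and grips with 3 to 60 N. Pads are 19 mm wide; open, the fingers measure 130 mm over their backs; the gripper's body (75 mm by 190 mm) begins 47 mm behind the grasp point.
Start: joints at [1.388, 0.501, -0.427, 1.55, 0.221, 1.138, -0.21], TCP at [0.28, -0.586, 0.227] pointing down, gripper open.
Joint ranges: [-2.88, 2.88], [-0.31, 2.03], [-1.54, 1.56], [0.2, 2.42], [-1.41, 4.55], [0.19, 2.02], [-2.57, 2.57]. Speed limits (rad/s): [2.57, 2.57, 3.14, 3.14, 3.14, 3.14, 3.14].

### API

Orientations are given as a unit quaternion [x, y, z, w].
In Python, from plant import monitor, imaging, arm gives the robot as it stands. The module is installed in compiled form; this text tells all that it offers.
- The arm moves only by the tool arm_command, never from a script. Its argument "targets" is a list of rows, each a list of 3 entries, a list of its own where there are three numbers: the shift along the tool's x, y, z in mm, then the turn, a rotation vector about the tool's x, y, z in degrees, then the gripper command: -1 is fully open, 1 is shut, values between are in proportion. In form: [[[tx, ty, tz], [rx, ry, rz], fingers], ...]. A call has 1 to 12 rows; each row shifts and turns the pose as measured when the row begins, along the tool's axes as they then stand; what a row does not reach is not made up. A row lasts 1/12 s, in which the tool goes at most 41.7 mm and 7.16 degrees, less where a joint would pass 70% of its speed; a pose out of reach is approached as far as the arm can. A call with a gripper value outside its range is refused whole. The fingers move at their own pace and stop on an object; "grip_force" is the grip in N (left out, the last holds). Time passes only in rows, so rows that do not move let the fingers close. It gives the time, the measured TCP pose, the force and the opening at its end, in the units of the state.
- monitor.get_state(): the state, without advancing time (a new reading comes with each control period).
- imaging.camera(name): name is "side" or "top"; returns a dict with "img" (480x640x3 uint8, red, green, blue), "fx", "fy", "cx", "cy" (pixels), "D" ([k1, k2, p1, p2, k3] as OpenCV has them; the pictures are not rectified), "R" (3x3) and "t" (3): a world point X has camera coordinates R X + t. Camera axes: x right, y down, z forward; pixel columns grow to the right and rows downward; lengths in m; the calibration is good to about 2 mm. A picture is of the moment at which its call begins. There is no depth.
- arm.hand_in(): hands the job in, once; it reports no verdict.
The state is a dict: "t": time; "joint_positions": joint angles; "joint_velocities": joint speeds; "joint_torque": joint torques, N m; "ee_pos": TCP position; "eef_rot": TCP orientation; "force": force on the tool from outside, world axes, zero at the start; "moment": the same for the moment, N m; "grip_width": finger opening in m.
Only numpy, scipy, OpenCV 4.12 (cv2) and the standard library are available. Lean on these libraries where they do the work, as an engineer would, in place of code of your own. Each camera call takes 0.05 s, during which the arm holds its last target.

### The job

Swing the pail's folded-down wire bail upright while the pail stays standing on the bench, then lift the pail by it, keeping it level, and hang it on the spring balance: press the bail's wire gently down into both prongs of the fork until it has clicked in under the sprung catch, without bottoming out the balance. Let go, leaving the pail hanging still and the other things on the bench undisturbed.

Things in the scene. Friction and masses are not known exactly. Their poses are not given: they have to be found in the camera images.
- pail: Small open steel pail, 88 mm across the rim, 66 mm high, 0.49 to 0.64 kg, holding capped vials; stands loose on the bench and tips if more than about 1.5 N lifts its folded bail. Origin at the centre of its underside, z up. The bail's hinge line is parallel to its y axis, 60 mm above the origin, at x = 0; the folded bail lies on its -x side.
- bail (a joint): Angle of the wire bail on the pail, rad: -0.3 folded down on its stop (17 degrees below level), 0 level, 1.57 upright. Light friction: it stays where left. In the pail's frame the crown is at x = -95 mm cos(angle), z = 60 mm + 95 mm sin(angle). 4 mm round wire, legs 104 mm apart, straight crown 92 mm long.
- grip_mid (a point): Centre of the black roller grip, which is the middle of the bail's crown wire: a sleeve of 10 mm diameter, 46 mm long, along the pail's y axis, turning freely on the wire (its x and z axes mean nothing; y is along the wire). Folded, it is some 32 to 65 mm above the bench, with about 45 mm between it and the pail's side.
- balance: Spring balance, fixed: white pillar 60 x 70 mm, 235 mm high, at x = 114 to 174 mm in its frame, on a grey foot 14 mm high (x = 62 to 188 mm, y within 60 mm). Origin on the bench right below the fork's seat; the fork reaches out of the pillar to -x; z up.
- seat (a point): Where the middle of the crown wire lies when hung: midway between the fork's prongs, at wire axis height on the floor of their slots; 217 mm above the bench unloaded, sinks with the fork. Axes as the balance's. The prongs are upright plates at y = -35 and +35 mm, 4 mm thick, from x = -19 to +92 mm, lower edge 12 mm below this point, nothing between them to x = 90 mm.
- mouth (a point): Middle of the mouth between the two slots' lips, 28 mm above the seat, same axes. Each slot is 12 mm wide in x, 20 mm deep, open at the top, the lips flared to about 30 mm apart. The bail loop goes over the prongs' tips from the -x side, crown wire above the lips and pail below the fork; then the wire comes down into both slots, the 46 mm sleeve between the plates.
- fork (a joint): How far the fork has sunk on its spring, m: 0 unloaded, about 2 mm per newton, hard stop at 30 mm (about 15 N).
- catch (a joint): Sprung catch: two sloping bent-wire noses at y = -40 and +40 mm covering the slots. Value, m: 0 closed; up to 9 mm as the wire passes; back to 0 when it is through. The wire meets them about 20 mm above the seat and is under them when its axis is less than 8 mm above it. The pail's weight alone does not open it: it takes about 7 to 13 N in all, the fork sinking 14 to 26 mm.
- slide_box: Bystander: grey slide box 85 x 50 x 32 mm on the bench, origin under its centre.
- reagent: Bystander: reagent bottle, 60 mm diameter, 120 mm high, origin under its centre.
- beaker: Bystander: small beaker, 66 mm diameter, 85 mm high, origin under its centre.
Mind the look-alikes: they are no part of the job. Of the things that look like the pail, the smaller one is meant. Of the things that look like the balance, take the one that is farthest to the robot's left at the start.

How it is judged:
On the way, in this order (a step that is already met when the one before it is completed fails the run):
1. the bail stands upright while the pail still stands level on the bench (value of joint bail between 1.27 and 1.87 rad and height (world z) of pail below 0.005 m and angle between pail's own z axis and vertical below 0.08 rad), for 0.2 s.
2. the bail's wire is down in the slots under the closed catch (z of grip_mid in the frame of seat between -0.004 and 0.008 m and x of grip_mid in the frame of seat between -0.008 and 0.008 m and value of joint catch below 0.002 m), for 0.1 s.
At the end, for the whole second after the job is handed in: Wire on the floor of both slots (within 5 mm in height, 8 mm across the slots, 15 mm along the wire, 0.12 rad), catch closed over it (within 2 mm), fork sunk 3 to 18 mm, pail clear of the bench, within 0.2 rad of level and slower than 0.06 m/s (z of grip_mid in the frame of seat between -0.004 and 0.005 m and x of grip_mid in the frame of seat between -0.008 and 0.008 m and y of grip_mid in the frame of seat between -0.015 and 0.015 m and angle between the y axis of grip_mid and the y axis of seat, either way round below 0.12 rad and value of joint catch below 0.002 m and value of joint fork between 0.003 and 0.018 m and height (world z) of pail above 0.03 m and angle between pail's own z axis and vertical below 0.2 rad and linear speed of pail below 0.06 m/s); the robot touches nothing.
It fails at once if the balance is pressed to its hard stop (fork sunk more than 29 mm) (value of joint fork above 0.029 m).
It fails at once if the pail tips more than 0.5 rad (angle between pail's own z axis and vertical above 0.5 rad).
It fails at once if a bystander is moved more than 15 mm (distance of any of slide_box, reagent, beaker from where it was at the start of the episode above 0.015 m).
It also fails if it takes over 72 s, if anything falls off the work surface, if the arm or the gripper's body presses on something with over 40 N, if the wrist force passes 120 N, or if a joint passes its speed limit or range.

## Working session

There is one attempt and no reset: what is moved stays moved. The work goes in short steps, Python scripts to look and compute and a tool call to move; the robot and the scene stay as the last step left them, time stands still between calls to the robot, and variables do not carry over. Pictures are saved under pics/ and viewed, and the job is handed in when it is done.

Besides the shell and the picture viewer there is one more tool, called after "Request:" by a JSON object that holds its "api" and its "payload". arm_command: Moves the arm, as the interface text tells. Its arguments: {"type":"object","properties":{"targets":{"type":"array","items":{"type":"array"}},"grip_force":{"type":"number"}},"required":["targets"]}

```bash
mkdir -p pics
python3 - <<'E'
from plant import monitor, imaging
import cv2
s=monitor.get_state()
for k,v in s.items(): print(k,v)
for n in ("side","top"):
    c=imaging.camera(n)
    cv2.imwrite(f"pics/{n}0.png",c["img"][:,:,::-1])
    print(n,c["fx"],c["fy"],c["cx"],c["cy"],c["D"],c["R"],c["t"])
E
```

```text
t 0.0
joint_positions [ 1.38817872  0.50188817 -0.42676849  1.55143466  0.22080036  1.13829934
 -0.21032259]
joint_velocities [ 9.80770334e-05 -8.13462135e-04  6.57489002e-04  6.35212068e-04
  7.93104919e-04  1.69063236e-03 -8.14146930e-04]
joint_torque [-2.73246735e-05 -5.66599524e+01 -5.81583381e+00 -2.79116571e+01
 -6.84439600e-02  3.08158016e-02  1.49686016e-04]
ee_pos [ 0.27992411 -0.5858622   0.22565745]
eef_rot [ 9.75257014e-01  2.21071891e-01 -1.85166973e-04 -9.69701583e-04]
force [ 0.03134239 -0.26155844 -0.66308289]
moment [-0.01681383  0.07216668  0.02954402]
grip_width 0.09122113506629269
side 595.3309891285323 595.3309891285323 323.3312691366985 231.4264745140036 [-0.12534961  0.          0.          0.          0.        ] [[-0.74731793 -0.66436431 -0.01166097]
 [-0.49945226  0.57321639 -0.6495925 ]
 [ 0.43825033 -0.47962802 -0.76019314]] [0.39033908 0.37257756 1.57903   ]
top 513.5553791879698 513.5553791879698 327.9150421705261 229.74010498507482 [-0.10087948  0.          0.          0.          0.        ] [[-0.0199294  -0.99978008  0.00652692]
 [-0.98961079  0.01879615 -0.14253836]
 [ 0.14238433 -0.00929982 -0.98976776]] [0.01483465 0.5360091  1.25512983]
```

View pics/side0.png

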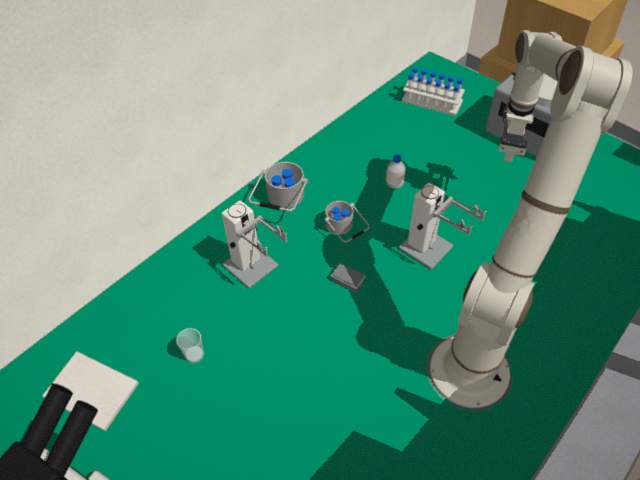

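View pics/top0.png

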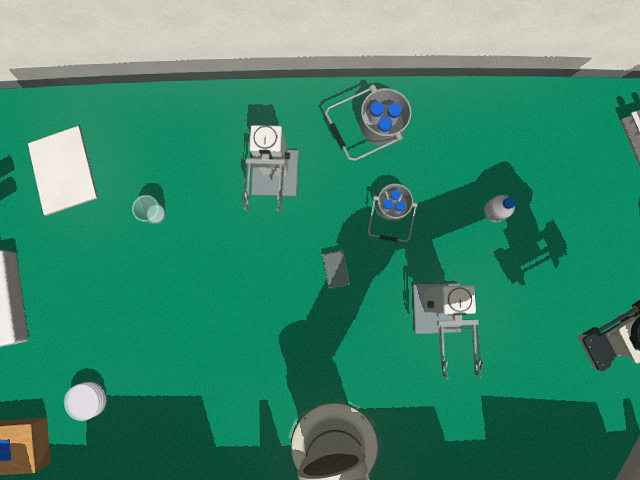

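```bash
cat > h.py <<'E'
import numpy as np, cv2
from plant import monitor, imaging
from scipy.spatial.transform import Rotation as Rn
def proj(c,X):
    rv=cv2.Rodrigues(np.array(c["R"]))[0]
    p,_=cv2.projectPoints(np.array(X,float).reshape(-1,1,3),rv,np.array(c["t"],float),np.array([[c["fx"],0,c["cx"]],[0,c["fy"],c["cy"]],[0,0,1.]]),np.array(c["D"]))
    return p.reshape(-1,2)
def ray(c,uv):
    K=np.array([[c["fx"],0,c["cx"]],[0,c["fy"],c["cy"]],[0,0,1.]])
    n=cv2.undistortPoints(np.array(uv,float).reshape(-1,1,2),K,np.array(c["D"])).reshape(-1,2)
    R=np.array(c["R"]);o=-R.T@np.array(c["t"])
    d=np.c_[n,np.ones(len(n))]@R
    return o,d
def onz(c,uv,z):
    o,d=ray(c,uv); return o+d*((z-o[2])/d[:,2])[:,None]
def tri(cs,uvs):
    A=np.zeros((3,3));b=np.zeros(3)
    for c,uv in zip(cs,uvs):
        o,d=ray(c,[uv]);d=d[0]/np.linalg.norm(d[0]);P=np.eye(3)-np.outer(d,d);A+=P;b+=P@o
    X=np.linalg.solve(A,b);return X,[np.round(proj(c,X)[0]-uv,1) for c,uv in zip(cs,uvs)]
def crop(c,x0,y0,w,h,s,name,pts=[]):
    im=c["img"][y0:y0+h,x0:x0+w,::-1]
    im=cv2.resize(im,None,fx=s,fy=s,interpolation=cv2.INTER_CUBIC).copy()
    for i,p in enumerate(pts):
        q=(np.array(p)-[x0,y0]+.5)*s
        cv2.circle(im,tuple(int(v) for v in q),2,(255,0,255),-1)
    cv2.imwrite("pics/"+name+".png",im)
def tw(dw,s=None):
    s=s or monitor.get_state(); return Rn.from_quat(s["eef_rot"]).inv().apply(dw)
E
python3 - <<'E'
from h import *
a=imaging.camera("top");b=imaging.camera("side")
crop(a,350,165,90,90,6,"t_pail");crop(a,230,110,80,110,5,"t_bal");crop(b,300,180,90,80,7,"s_pail");crop(b,200,190,100,100,6,"s_bal")
E
```

```text
(no output)
```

View pics/t_pail.png

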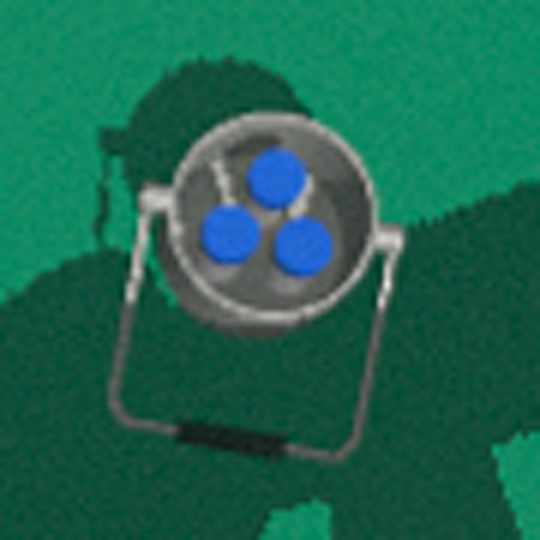

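View pics/s_pail.png

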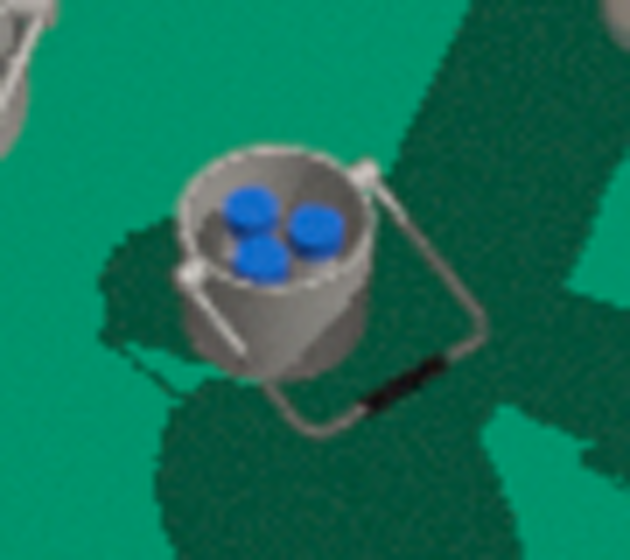

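View pics/t_bal.png

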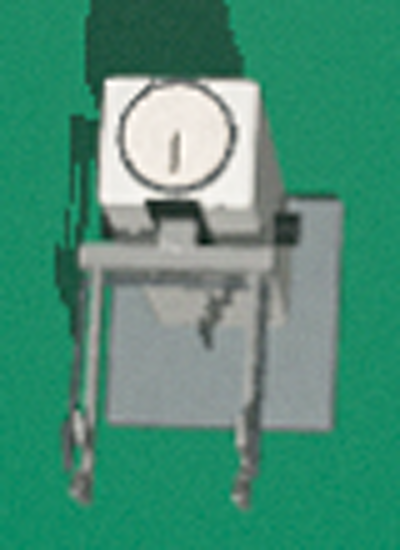

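View pics/s_bal.png

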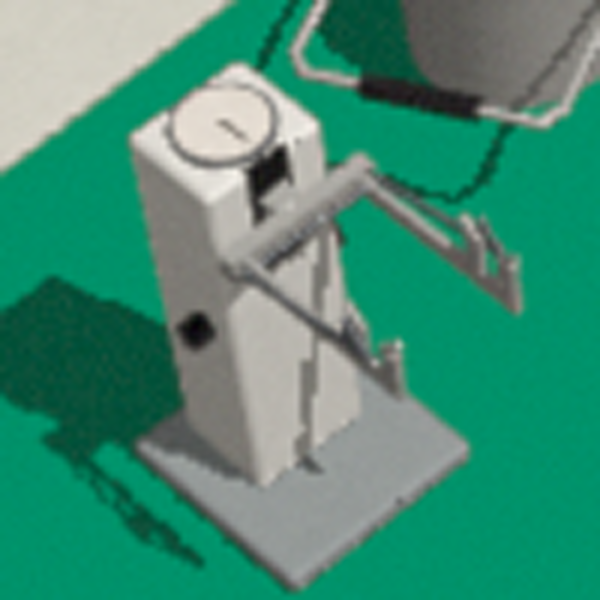

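```bash
cat > fit.py <<'E'
from h import *
from scipy.optimize import least_squares
a=imaging.camera("top");b=imaging.camera("side")
def T(p,P): 
    c,s=np.cos(p[2]),np.sin(p[2]);P=np.array(P,float)
    return np.c_[p[0]+c*P[:,0]-s*P[:,1],p[1]+s*P[:,0]+c*P[:,1],P[:,2]]
def pm(p):
    x=-.095*np.cos(p[3]);z=.06+.095*np.sin(p[3])
    return T(p,[[0,.054,.06],[0,-.054,.06],[x,.023,z],[x,-.023,z],[0,0,.066]])
uvA=np.array([(155,197),(390,240),(178,433),(287,447),(273,217)])/6+[350,165]
uvB=np.array([(190,272),(365,175),(365,408),(443,362),(278,218)])/7+[300,180]
r=lambda p:np.r_[(proj(a,pm(p))-uvA).ravel(),(proj(b,pm(p))-uvB).ravel()]
s=least_squares(r,[.6,-.1,0,0],loss="soft_l1");print("pail",s.x,np.round(r(s.x),1)); pp=s.x
MA=[[.062,-.06,.014],[.062,.06,.014],[.188,-.06,.014],[.114,.035,.235],[.174,.035,.235],[.174,-.035,.235],[.114,-.035,.235]]
uA=np.array([(332,430),(107,425),(342,198),(100,205),(105,78),(258,82),(255,207)])/5+[230,110]
MB=[[.062,-.06,.014],[.062,.06,.014],[.188,.06,.014],[.174,.035,.235],[.174,-.035,.235],[.114,-.035,.235],[.114,.035,.235],[-.019,-.035,.205],[-.019,.035,.205]]
uB=np.array([(468,450),(295,585),(135,440),(133,140),(237,65),(325,130),(210,205),(517,310),(398,398)])/6+[200,190]
# offset dx,dy per-camera common shift? just fit
rb=lambda p:np.r_[(proj(a,T(p,MA))-uA).ravel(),(proj(b,T(p,MB))-uB).ravel()]
s=least_squares(rb,[.6,.15,0],loss="soft_l1");print("bal",s.x,np.round(rb(s.x),1)); q=s.x
np.save("fit.npy",np.r_[pp,q])
ln=lambda A,B:[np.array(A)+(np.array(B)-np.array(A))*t for t in np.linspace(0,1,12)]
def balpts(q,f=0):
    L=[]
    for y in(-.035,.035):
        L+=ln([-.019,y,.205],[.092,y,.205])+ [[0,y,.217],[-.006,y,.222],[.006,y,.222],[-.015,y,.245],[.015,y,.245]]
    L+=ln([.062,-.06,.014],[.062,.06,.014])+ln([.114,-.035,.235],[.114,.035,.235])
    return T(q,L)
x=-.095*np.cos(pp[3]);z=.06+.095*np.sin(pp[3])
PP=T(pp,ln([0,.052,.06],[x,.052,z])+ln([x,.046,z],[x,-.046,z])+ln([0,-.052,.06],[x,-.052,z])+[[.044*np.cos(t),.044*np.sin(t),.066] for t in np.linspace(0,6.28,20)])
crop(a,350,165,90,90,6,"t1",proj(a,PP));crop(b,300,180,90,80,6,"s1",proj(b,PP))
crop(a,230,110,80,110,5,"t2",proj(a,balpts(q)));crop(b,200,190,100,100,6,"s2",proj(b,balpts(q)))
I=[cv2.resize(cv2.imread(f"pics/{n}.png"),(390,290)) for n in("t1","s1","t2","s2")]
cv2.imwrite("pics/ov.png",np.vstack([np.hstack(I[:2]),np.hstack(I[2:])]))
for n,uvz in(("slide",[(335,268)]),("bottle",[(497,210)]),("beaker",[(150,212)])): print(n,onz(a,uvz,0.03))
E
python3 fit.py
```

```text
pail [ 0.60092939 -0.1658617  -0.18418234 -0.30759789] [-1.6  0.3  1.7  0.2  0.1 -0.2 -0.1  0.5  0.3 -0.  -1.2  1.   0.5 -0.9
 -0.2  0.2 -0.1 -0.2 -0.3 -0.5]
bal [ 0.5692485   0.14677153 -0.05000342] [ 0.1  0.5 -1.   0.2  0.1  0.1 -1.3  0.2 -0.7 -0.6  0.3 -0.5 -0.4  0.6
  0.8 -1.3 -0.2 -0.6 -0.5 -0.1 -1.3 -1.   0.6 -1.7 -0.1 -1.7 -0.3 -0.5
  1.3  0.9  2.   0.9]
slide [[ 0.44006147 -0.01152445  0.03      ]]
bottle [[ 0.58062989 -0.43360653  0.03      ]]
beaker [[0.59222554 0.46133712 0.03      ]]
```

View pics/ov.png

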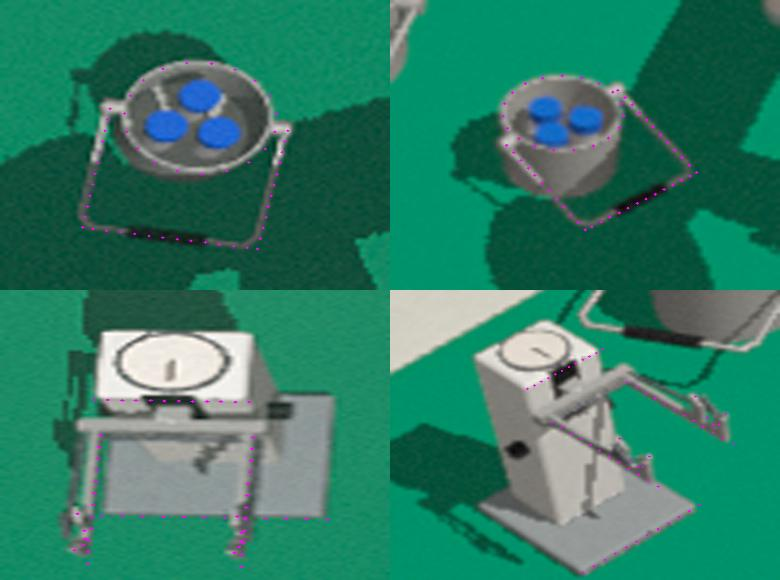

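Run:
```python
from h import *
a=imaging.camera("top")
crop(a,395,265,100,120,6,"t_b2")
print(onz(a,[(447,287),(475,287),(447,314),(475,314)],.235)); print(onz(a,[(413,285),(413,333)],.014))
T=np.load("fit.npy");print(T)
from fit import pm
g=pm(T[:4]);print("grip",g[2:4].mean(0))
print(proj(a,[[.569-.019,.147+.035,.205]]))
```

```text
[[ 0.38077098 -0.24318381  0.235     ]
 [ 0.37922391 -0.30342125  0.235     ]
 [ 0.32418354 -0.24054853  0.235     ]
 [ 0.32245722 -0.30042139  0.235     ]]
[[ 0.39381083 -0.20909016  0.014     ]
 [ 0.27341726 -0.20447014  0.014     ]]
[ 0.60092939 -0.1658617  -0.18418234 -0.30759789  0.5692485   0.14677153
 -0.05000342]
pail [ 0.60092939 -0.1658617  -0.18418234 -0.30759789] [-1.6  0.3  1.7  0.2  0.1 -0.2 -0.1  0.5  0.3 -0.  -1.2  1.   0.5 -0.9
 -0.2  0.2 -0.1 -0.2 -0.3 -0.5]
bal [ 0.5692485   0.14677153 -0.05000342] [ 0.1  0.5 -1.   0.2  0.1  0.1 -1.3  0.2 -0.7 -0.6  0.3 -0.5 -0.4  0.6
  0.8 -1.3 -0.2 -0.6 -0.5 -0.1 -1.3 -1.   0.6 -1.7 -0.1 -1.7 -0.3 -0.5
  1.3  0.9  2.   0.9]
slide [[ 0.44006147 -0.01152445  0.03      ]]
bottle [[ 0.58062989 -0.43360653  0.03      ]]
beaker [[0.59222554 0.46133712 0.03      ]]
grip [ 0.51191973 -0.14927976  0.03123684]
[[247.71164671 214.2772561 ]]
```

View pics/t_b2.png

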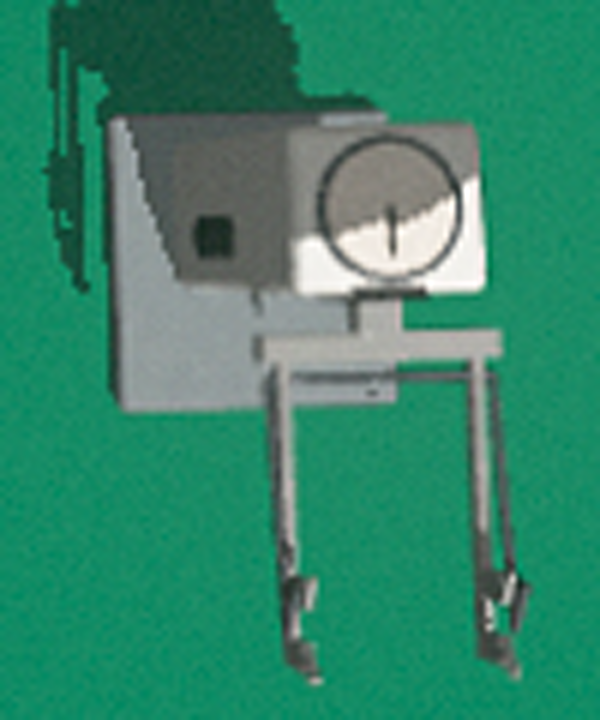

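Request:
{"api": "arm_command", "payload": {"targets": [[[0,0,-25],[0,0,-6.8],0.35],[[0,0,-25],[0,0,-6.8],0.35],[[0,0,-25],[0,0,-6.8],0.35],[[0,0,-25],[0,0,-6.8],0.35],[[0,0,-25],[0,0,-6.8],0.35],[[0,0,-25],[0,0,-6.8],0.35],[[0,0,0],[0,0,-6.8],0.35],[[0,0,0],[0,0,-6.3],0.35]]}}

```text
t: 1.12
ee_pos: [0.2797, -0.585, 0.3819]
eef_rot: [0.756, 0.655, 0.0, -0.002]
force: [-0.3, -0.1, -0.8]
grip_width: 0.0431
```

```bash
cat > st.py <<'E'
from h import *
import sys
def show(target=None,yaw=None):
    s=monitor.get_state();R=Rn.from_quat(s["eef_rot"])
    M=R.as_matrix();print("t",round(s["t"],2),"pos",np.round(s["ee_pos"],4),"x-yaw",round(np.degrees(np.arctan2(M[1,0],M[0,0])),2),"z",np.round(M[:,2],4),"F",np.round(s["force"],2),"M",np.round(s["moment"],2),"w",round(s["grip_width"],4))
    print("q",np.round(s["joint_positions"],2))
    if target is not None:
        print("tool mm",np.round(R.inv().apply(np.array(target)-s["ee_pos"])*1000,1))
        if yaw is not None:
            c,q=np.cos(np.radians(yaw)),np.sin(np.radians(yaw))
            D=np.array([[c,q,0],[q,-c,0],[0,0,-1.]])
            print("rot tool deg",np.round(np.degrees((R.inv()*Rn.from_matrix(D)).as_rotvec()),2))
if __name__=="__main__":
    v=[float(x) for x in sys.argv[1:]]
    show(v[:3] if len(v)>=3 else None, v[3] if len(v)>3 else None)
E
python3 st.py .512 -.149 .377 79.45
```

```text
t 1.12 pos [ 0.2797 -0.585   0.3819] x-yaw 81.83 z [-0.0028  0.0042 -1.    ] F [-0.31 -0.05 -0.84] M [-0.03 -0.04  0.02] w 0.0431
q [ 1.52  0.44 -0.64  1.33  0.26  1.46  0.75]
tool mm [464.6 168.    6.1]
rot tool deg [-0.2  -0.21  2.38]
```

Request:
{"api": "arm_command", "payload": {"targets": [[[38.5,14,0],[0,0,0.3],0.35],[[38.5,14,0],[0,0,0.3],0.35],[[38.5,14,0],[0,0,0.3],0.35],[[38.5,14,0],[0,0,0.3],0.35],[[38.5,14,0],[0,0,0.3],0.35],[[38.5,14,0],[0,0,0.3],0.35],[[38.5,14,0],[0,0,0.3],0.35],[[38.5,14,0],[0,0,0.3],0.35],[[38.5,14,0],[0,0,0],0.35],[[38.5,14,0],[0,0,0],0.35],[[38.5,14,0],[0,0,0],0.35]]}}

```text
t: 2.03
ee_pos: [0.4999, -0.196, 0.382]
eef_rot: [0.776, 0.631, -0.003, 0.002]
force: [0.8, -0.6, 0.2]
grip_width: 0.0296
```

```bash
python3 st.py .512 -.149 .2 79.45
```

```text
t 2.03 pos [ 0.4999 -0.196   0.382 ] x-yaw 78.29 z [-0.0021 -0.0072 -1.    ] F [ 0.77 -0.59  0.2 ] M [ 0.02 -0.16  0.  ] w 0.0296
q [ 1.04  0.24 -0.86  1.61  0.19  1.38 -0.05]
tool mm [ 49.9   2.4 181.6]
rot tool deg [-0.04  0.43 -1.16]
```

Request:
{"api": "arm_command", "payload": {"targets": [[[25,1,0],[0,0.2,-0.6],0.35],[[24,1,0],[0,0.2,-0.5],0.35],[[0,0,36],[0,0,0],0.35],[[0,0,36],[0,0,0],0.35],[[0,0,36],[0,0,0],0.35],[[0,0,36],[0,0,0],0.35],[[0,0,36],[0,0,0],0.35],[[0,0,0],[0,0,0],0.35]]}}

```text
t: 2.7
ee_pos: [0.522, -0.1295, 0.2021]
eef_rot: [0.761, 0.648, 0.005, 0.006]
force: [-1.1, -0.6, -0.1]
grip_width: 0.0299
```

```bash
python3 st.py .512 -.149 .08 79.45
python3 - <<'E'
from h import *
a=imaging.camera("top");b=imaging.camera("side")
crop(a,340,150,130,130,4,"t3");crop(b,290,150,110,110,4,"s3")
cv2.imwrite("pics/c3.png",np.hstack([cv2.resize(cv2.imread(f"pics/{n}.png"),(400,400)) for n in("t3","s3")]))
E
```

```text
t 2.7 pos [ 0.522  -0.1295  0.2021] x-yaw 80.83 z [ 0.0162 -0.0022 -0.9999] F [-1.13 -0.63 -0.06] M [-0.    0.12  0.07] w 0.0299
q [ 0.87  0.4  -0.84  1.86  0.35  1.01 -0.27]
tool mm [-20.9  -8.8 122. ]
rot tool deg [ 0.94 -0.03  1.38]
```

View pics/c3.png

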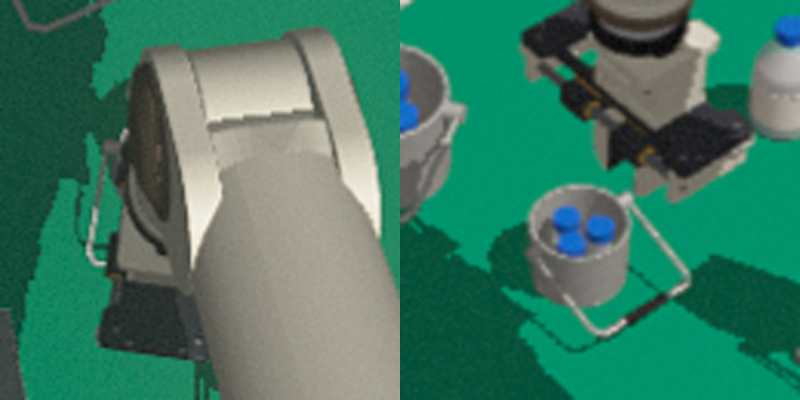

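Request:
{"api": "arm_command", "payload": {"targets": [[[-10,-4,20],[0.5,0,0.7],0.35],[[-8,-3.5,20],[0.3,0,0.5],0.35],[[0,0,20],[0,0,0],0.35],[[0,0,20],[0,0,0],0.35],[[0,0,10],[0,0,0],0.35],[[0,0,0],[0,0,0],0.35],[[0,0,0],[0,0,0],0.35]]}}

```text
t: 3.38
ee_pos: [0.5337, -0.1519, 0.136]
eef_rot: [0.769, 0.638, 0.011, 0.018]
force: [-0.6, -0.0, 0.6]
grip_width: 0.0299
```

```bash
python3 st.py .512 -.149 .08 79.45
```

```text
t 3.38 pos [ 0.5337 -0.1519  0.136 ] x-yaw 79.36 z [ 0.0405 -0.0136 -0.9991] F [-0.61 -0.01  0.65] M [-0.07 -0.06  0.03] w 0.0299
q [ 0.83  0.5  -0.76  1.9   0.46  0.88 -0.34]
tool mm [ -0.8 -24.2  55.1]
rot tool deg [ 2.42  0.34 -0.09]
```

Request:
{"api": "arm_command", "payload": {"targets": [[[0,-12,0],[1.5,0.2,0],0.35],[[0,-12,0],[1,0.1,0],0.35],[[0,0,0],[0,0,0],0.35],[[0,0,0],[0,0,0],0.35]]}}

```text
t: 3.72
ee_pos: [0.5113, -0.1475, 0.1412]
eef_rot: [0.77, 0.639, -0.0, 0.001]
force: [-0.8, 0.3, -0.1]
grip_width: 0.0295
```

```bash
python3 st.py .512 -.149 .08 79.45
```

```text
t 3.72 pos [ 0.5113 -0.1475  0.1412] x-yaw 79.37 z [ 0.0017 -0.0022 -1.    ] F [-0.82  0.27 -0.09] M [-0.01 -0.11 -0.01] w 0.0295
q [ 0.85  0.48 -0.78  1.92  0.42  0.91 -0.32]
tool mm [-1.2  0.8 61.2]
rot tool deg [ 0.12  0.11 -0.08]
```

Request:
{"api": "arm_command", "payload": {"targets": [[[0,0,12],[0.1,0,0],0.35],[[0,0,12],[0.1,0,0],0.35],[[0,0,12],[0.1,0,0],0.35],[[0,0,12],[0.1,0,0],0.35],[[0,0,12],[0,0,0],0.35],[[0,0,0],[0,0,0],0.35],[[0,0,0],[0,0,0],0.35]]}}

```text
t: 4.3
ee_pos: [0.5104, -0.1475, 0.0737]
eef_rot: [0.77, 0.639, -0.003, -0.002]
force: [-0.2, -0.0, 0.1]
grip_width: 0.0301
```

```bash
python3 st.py .512 -.149 .08 79.45
```

```text
t 4.3 pos [ 0.5104 -0.1475  0.0737] x-yaw 79.38 z [-7.4e-03 -4.0e-04 -1.0e+00] F [-0.23 -0.    0.14] M [ 0.06 -0.08  0.02] w 0.0301
q [ 0.79  0.58 -0.71  1.95  0.52  0.81 -0.4 ]
tool mm [-1.2  1.8 -6.3]
rot tool deg [-0.41  0.1  -0.07]
```

Run:
```python
from h import *
b=imaging.camera("side");s=monitor.get_state()
crop(b,300,170,100,90,7,"s4",proj(b,[s["ee_pos"],[.512,-.149,.0313]]))
```

```text
(no output)
```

View pics/s4.png

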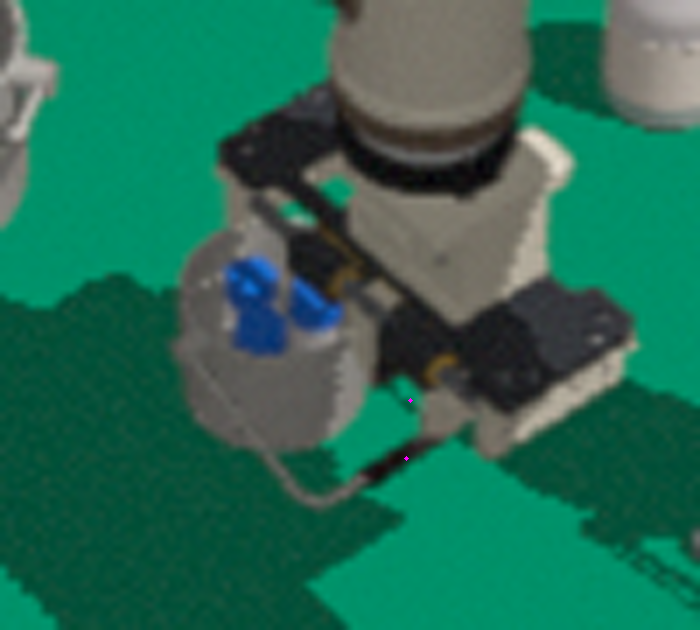

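Run:
```python
from h import *
a=imaging.camera("top");b=imaging.camera("side")
print(tri((a,b),((395.8,194.7),(335.7,210))));print(tri((a,b),((388.3,204.2),(337.3,217))));print(tri((a,b),((400.5,206),(345.2,213))))
```

```text
(array([ 0.61963103, -0.16873488,  0.05315923]), [array([0.1, 0.2]), array([-0.2, -0. ])])
(array([ 0.59541547, -0.14858306,  0.05449524]), [array([0.1, 0.1]), array([-0.1, -0. ])])
(array([ 0.5904335 , -0.18013613,  0.05071051]), [array([0.3, 0.4]), array([-0.3, -0. ])])
```

Request:
{"api": "arm_command", "payload": {"targets": [[[0,0.5,12],[-0.2,0,0],0.35],[[0,0.5,12],[-0.1,0,0],0.35],[[0,0.5,10],[0,0,0],0.35],[[0,0,8],[0,0,0],0.35],[[0,0,3],[0,0,0],0.35],[[0,0,0],[0,0,0],0.35],[[0,0,0],[0,0,0],0.35]]}}

```text
t: 5.03
ee_pos: [0.5138, -0.1488, 0.0262]
eef_rot: [0.77, 0.638, -0.0, 0.002]
force: [-0.1, -0.1, -0.1]
grip_width: 0.0295
```

```bash
python3 st.py .512 -.149 .018 79.45
```

```text
t 5.03 pos [ 0.5138 -0.1488  0.0262] x-yaw 79.34 z [ 0.0024 -0.0035 -1.    ] F [-0.07 -0.05 -0.08] M [ 0.05 -0.12  0.03] w 0.0295
q [ 0.74  0.65 -0.65  1.97  0.6   0.72 -0.46]
tool mm [-0.5 -1.7  8.2]
rot tool deg [ 0.17  0.17 -0.11]
```

Request:
{"api": "arm_command", "payload": {"targets": [[[0,-1,5],[0.1,0,0],0.35],[[0,-0.7,3],[0,0,0],0.35],[[0,0,0],[0,0,0],0.35],[[0,0,0],[0,0,0],1],[[0,0,0],[0,0,0],1],[[0,0,0],[0,0,0],1],[[0,0,0],[0,0,0],1],[[0,0,0],[0,0,0],1]], "grip_force": 25}}

```text
t: 5.7
ee_pos: [0.5148, -0.1489, 0.0192]
eef_rot: [0.77, 0.638, 0.001, 0.003]
force: [-1.3, 0.6, -0.8]
grip_width: 0.009
```

```bash
python3 st.py .512 -.149 .018 79.45
python3 - <<'E'
from h import *
b=imaging.camera("side");s=monitor.get_state()
crop(b,300,170,100,90,7,"s5",proj(b,[s["ee_pos"]]))
E
```

```text
t 5.7 pos [ 0.5148 -0.1489  0.0192] x-yaw 79.33 z [ 0.006  -0.0041 -1.    ] F [-1.28  0.61 -0.82] M [ 0.07  0.22 -0.02] w 0.009
q [ 0.73  0.66 -0.64  1.97  0.61  0.7  -0.47]
tool mm [-0.6 -2.7  1.2]
rot tool deg [ 0.38  0.17 -0.11]
```

View pics/s5.png

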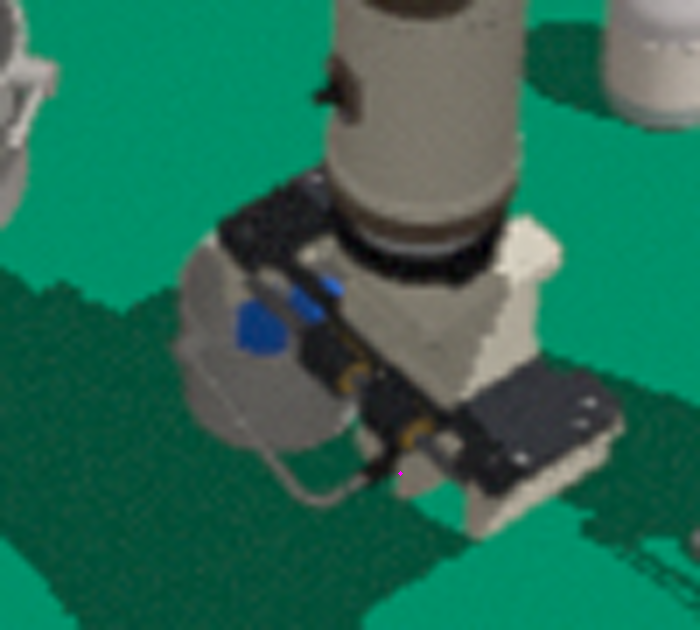

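Request:
{"api": "arm_command", "payload": {"targets": [[[0,-2,-7],[0,0,0],1],[[0,-1.4,-7],[0,0,0],1],[[0,-0.6,-7],[0,0,0],1],[[0,0,-7],[0,0,0],1],[[0,0,0],[0,0,0],1]]}}

```text
t: 6.17
ee_pos: [0.5115, -0.1483, 0.0508]
eef_rot: [0.77, 0.638, 0.002, 0.005]
force: [1.4, 1.4, 1.2]
grip_width: 0.0089
```

```bash
cat > arc.py <<'E'
from h import *
import sys
# hinge estimated at grasp
u=np.array([np.cos(-.1842),np.sin(-.1842),0])
G0=np.array([.5148,-.1489,.0192]); H=G0+u*.0908+np.array([0,0,.0281])
s=monitor.get_state();d=s["ee_pos"]-H
r=-d@u;z=d[2];print("t",s["t"],"radius mm",1000*np.hypot(r,z),"angle",np.degrees(np.arctan2(z,r)),"lat mm",1000*d@np.array([-u[1],u[0],0]),"F",np.round(s["force"],2),"M",np.round(s["moment"],2),"w",s["grip_width"])
for a in sys.argv[1:]:
    a=np.radians(float(a));t=H-u*.095*np.cos(a)+[0,0,.095*np.sin(a)]
    print("->",np.round(Rn.from_quat(s["eef_rot"]).inv().apply(t-s["ee_pos"])*1000,1))
D=np.array([[-u[1],u[0],0],[u[0],u[1],0],[0,0,-1.]]).T
print("rot",np.round(np.degrees((Rn.from_quat(s["eef_rot"]).inv()*Rn.from_matrix(D)).as_rotvec()),2))
E
python3 arc.py 10 20 30
```

```text
t 6.1667 radius mm 94.23711510116532 angle 2.134641930841195 lat mm -0.029418087766073076 F [1.41 1.42 1.19] M [ 0.01 -0.53 -0.01] w 0.008923377168499058
-> [ -0.    0.7 -13. ]
-> [ -0.1   5.2 -28.9]
-> [ -0.1  12.3 -43.9]
rot [ 0.52  0.18 -0.1 ]
```

Request:
{"api": "arm_command", "payload": {"targets": [[[0,0.2,-7],[0.2,0,0],1],[[0,0.9,-7],[0.2,0,0],1],[[0,2,-7.5],[0.1,0,0],1],[[0,2.8,-7.5],[0,0,0],1],[[0,3.2,-7],[0,0,0],1],[[0,0,0],[0,0,0],1]]}}

```text
t: 6.67
ee_pos: [0.5213, -0.1502, 0.0914]
eef_rot: [0.77, 0.638, -0.001, 0.001]
force: [1.8, -0.3, -1.0]
grip_width: 0.0094
```

```bash
python3 arc.py 35 40 50 60
```

```text
t 6.6667 radius mm 95.07458102519414 angle 27.658900711768798 lat mm -0.1392845201017937 F [ 1.84 -0.29 -1.05] M [-0.04 -0.46 -0.01] w 0.009394946166300605
-> [  0.1   6.4 -10.4]
-> [  0.1  11.4 -16.9]
-> [  0.1  23.2 -28.6]
-> [  0.1  36.7 -38.1]
rot [ 0.01  0.19 -0.12]
```

Request:
{"api": "arm_command", "payload": {"targets": [[[0,4.1,-7],[0,0,0],1],[[0,4.7,-6.5],[0,0,0],1],[[0,5.2,-6],[0,0,0],1],[[0,5.7,-5.3],[0,0,0],1],[[0,3,-2.3],[0,0,0],1],[[0,0,0],[0,0,0],1]]}}

```text
t: 7.17
ee_pos: [0.5446, -0.1547, 0.1206]
eef_rot: [0.77, 0.638, -0.002, -0.0]
force: [0.9, -0.7, -1.6]
grip_width: 0.009
```

```bash
python3 arc.py 55 60 65 70 75 80
```

```text
t 7.1667 radius mm 95.0186201672415 angle 50.525407445387074 lat mm -0.25217670283242777 F [ 0.89 -0.72 -1.61] M [-0.17 -0.2  -0.  ] w 0.00901801938862509
-> [ 0.3  5.9 -4.5]
-> [ 0.3 12.9 -9. ]
-> [  0.3  20.2 -12.8]
-> [  0.3  27.9 -16. ]
-> [  0.3  35.8 -18.5]
-> [  0.3  43.9 -20.3]
rot [-0.16  0.18 -0.13]
```

Request:
{"api": "arm_command", "payload": {"targets": [[[0,6.2,-4.6],[0,0,0],1],[[0,6.8,-4.2],[0,0,0],1],[[0,7.2,-3.6],[0,0,0],1],[[0,7.4,-2.8],[0,0,0],1],[[0,7.4,-2.2],[0,0,0],1],[[0,5,-1],[0,0,0],1],[[0,0,0],[0,0,0],1]]}}

```text
t: 7.75
ee_pos: [0.5862, -0.1626, 0.1384]
eef_rot: [0.77, 0.638, -0.004, -0.002]
force: [-0.2, -0.8, -0.7]
grip_width: 0.0089
```

```bash
python3 arc.py 85 88 90
python3 - <<'E'
from h import *
b=imaging.camera("side");s=monitor.get_state()
crop(b,280,150,120,110,5,"s6",proj(b,[s["ee_pos"]]))
E
```

```text
t 7.75 radius mm 92.90722094581908 angle 78.76611253057592 lat mm -0.3717750877751936 F [-0.22 -0.75 -0.71] M [-0.21 -0.17  0.01] w 0.008921336701566526
-> [ 0.4  9.8 -3.6]
-> [ 0.4 14.8 -3.9]
-> [ 0.4 18.1 -4. ]
rot [-0.45  0.15 -0.12]
```

View pics/s6.png

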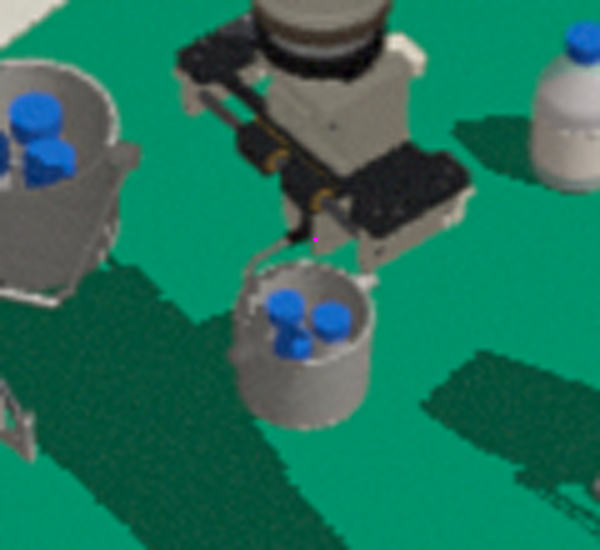

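Request:
{"api": "arm_command", "payload": {"targets": [[[0,6,-1],[-0.2,0,0],1],[[0,5,0],[-0.1,0,0],1],[[0,0,0],[0,0,0],1],[[0,0,0],[0,0,0],1],[[0,0,0],[0,0,0],1],[[0,0,0],[0,0,0],1]]}}

```text
t: 8.3
ee_pos: [0.5969, -0.1647, 0.1393]
eef_rot: [0.77, 0.638, -0.002, -0.0]
force: [0.9, -0.3, -0.9]
grip_width: 0.0088
```

```bash
python3 arc.py 85 88 90
python3 - <<'E'
from h import *
b=imaging.camera("side");s=monitor.get_state()
crop(b,280,150,120,110,5,"s7",proj(b,[s["ee_pos"]]))
E
```

```text
t 8.3 radius mm 92.23907881027381 angle 85.50765249196873 lat mm -0.5024215409248708 F [ 0.86 -0.31 -0.88] M [-0.11 -0.19  0.  ] w 0.00875886584741075
-> [ 0.5 -1.1 -2.7]
-> [ 0.5  3.9 -3. ]
-> [ 0.5  7.2 -3.1]
rot [-0.21  0.19 -0.11]
```

View pics/s7.png

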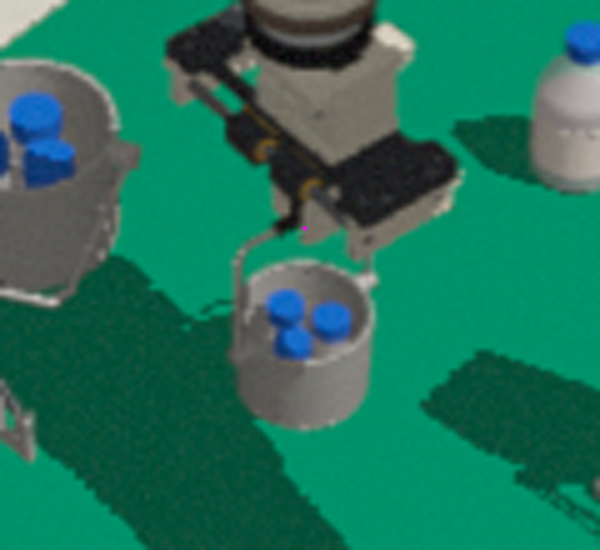

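Request:
{"api": "arm_command", "payload": {"targets": [[[0,0,0],[0,0,0],1],[[0,0,-3],[0,0,0],1],[[0,0,-5],[0,0,0],1],[[0,0,-8],[0,0,0],1],[[0,0,-10],[0,0,0],1],[[0,0,-10],[0,0,0],1],[[0,0,-10],[0,0,0],1],[[0,0,-5],[0,0,0],1],[[0,0,0],[0,0,0],1],[[0,0,0],[0,0,0],1]], "grip_force": 40}}

```text
t: 9.18
ee_pos: [0.5948, -0.1636, 0.1947]
eef_rot: [0.769, 0.639, -0.004, -0.002]
force: [0.3, -0.3, -4.3]
grip_width: 0.0088
```

```bash
python3 arc.py 85; python3 st.py
```

```text
t 9.1833 radius mm 147.72940544314 angle 86.32993360864829 lat mm 0.2020418134156037 F [ 0.29 -0.35 -4.25] M [-0.   -0.12  0.02] w 0.008796606366537563
-> [-0.1  1.6 52.8]
rot [-0.45  0.16 -0.06]
t 9.18 pos [ 0.5948 -0.1636  0.1947] x-yaw 79.39 z [-0.0082 -0.0013 -1.    ] F [ 0.29 -0.35 -4.25] M [-0.   -0.12  0.02] w 0.0088
q [ 0.78  0.56 -0.77  1.65  0.43  1.11 -0.3 ]
```

Run:
```python
from h import *
a=imaging.camera("top");b=imaging.camera("side")
a["img"]=cv2.imread("pics/top0.png")[:,:,::-1];b["img"]=cv2.imread("pics/side0.png")[:,:,::-1]
crop(a,238,160,50,55,10,"t8");crop(b,250,215,42,46,12,"s8")
cv2.imwrite("pics/c8.png",np.hstack([cv2.resize(cv2.imread(f"pics/{n}.png"),None,fx=f,fy=f) for n,f in(("t8",550/550),("s8",550/552))][:1]))
```

```text
(no output)
```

View pics/t8.png

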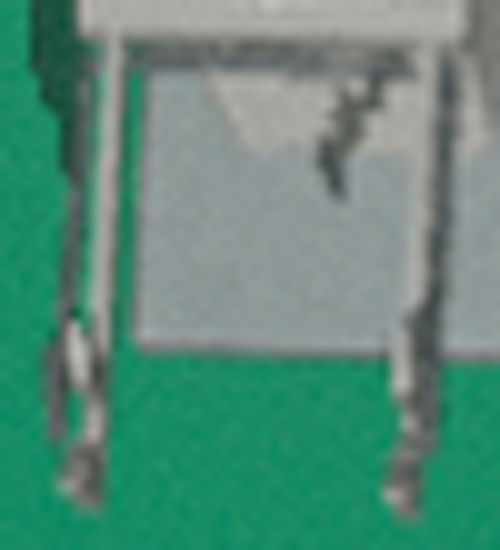

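View pics/s8.png

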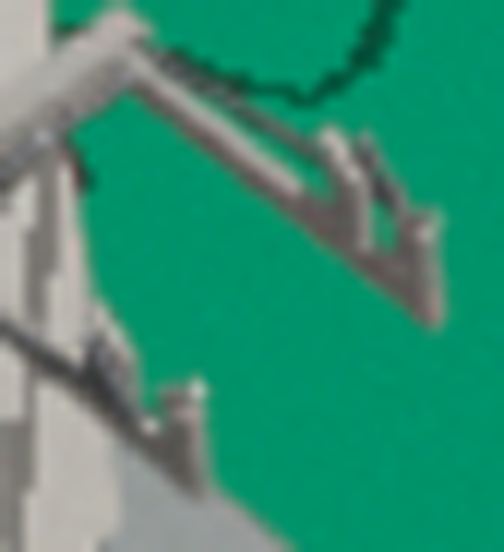

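Run:
```python
from h import *
a=imaging.camera("top");b=imaging.camera("side")
P,e=tri((a,b),((247.3-.3,210.0),(267.1-.4,255.8-.4)));print(P,e)
M,e=tri((a,b),((278.5-.3,210.7),(286.25-.4,242.1-.4)));print(M,e)
print((P-M),np.degrees(np.arctan2(P[1]-M[1],P[0]-M[0]))-90)
yaw=np.arctan2(P[1]-M[1],P[0]-M[0])-np.pi/2
print((P+M)/2+.019*np.array([np.cos(yaw),np.sin(yaw),0]))
for y in (-.04,-.05,-.06): 
  c,s=np.cos(y),np.sin(y); print(y,.5692+c*-.019,.1468+s*-.019)
```

```text
[0.55855523 0.18282822 0.20770354] [array([0.2, 0.2]), array([-0.2, -0.1])]
[0.55559496 0.11391041 0.20450253] [array([0.4, 0.5]), array([-0.5, -0.1])]
[0.00296027 0.06891781 0.00320101] -2.459553516837417
[0.57605759 0.14755394 0.20610303]
-0.04 0.5502151979734414 0.14755979734954605
-0.05 0.5502237450524957 0.14774960421614292
-0.06 0.5502341897412312 0.14793931612310945
```

Run:
```python
from h import *
a=imaging.camera("top");b=imaging.camera("side")
for n,u,v in (("p-x+y",(250,151),(235,224.2)),("p+x+y",(251,125.6),(222.2,213.3)),("p+x-y",(281.6,126.4),(239.5,200.8)),("p-x-y",(281,151.4),(254.2,211.7)),("f-x-y",(296.4,196),(278,265)),("f-x+y",(251.4,195),(249.2,287.5))):
    print(n,tri((a,b),(u,v)))
```

```text
p-x+y (array([0.68693845, 0.17407607, 0.22938681]), [array([-0., -0.]), array([0., 0.])])
p+x+y (array([0.74377466, 0.1713481 , 0.23102408]), [array([0.3, 0.5]), array([-0.4, -0.1])])
p+x-y (array([0.74295573, 0.10457499, 0.22792067]), [array([-0.1, -0.2]), array([0.1, 0. ])])
p-x-y (array([0.6846308 , 0.10542755, 0.2254263 ]), [array([0.3, 0.5]), array([-0.4, -0.1])])
f-x-y (array([0.63159596, 0.08462514, 0.00514149]), [array([-0., -0.]), array([0., 0.])])
f-x+y (array([0.63602985, 0.20193055, 0.00741536]), [array([-0., -0.]), array([0., 0.])])
```

Request:
{"api": "arm_command", "payload": {"targets": [[[0,0,-6],[-0.2,0,0],1],[[0,0,-9],[-0.2,0,0],1],[[0,0,-9],[0,0,0],1],[[0,0,-9],[0,0,0],1],[[0,0,-9],[0,0,0],1],[[0,0,-9],[0,0,0],1],[[0,0,-6],[0,0,0],1],[[0,0,0],[0,0,0],1],[[0,0,0],[0,0,0],1]]}}

```text
t: 10.23
ee_pos: [0.5947, -0.163, 0.2576]
eef_rot: [0.769, 0.639, -0.001, 0.0]
force: [-0.4, 0.2, -4.7]
grip_width: 0.0085
```

```bash
python3 st.py .47 0 .256 87.1;python3 - <<'E'
from h import *
b=imaging.camera("side");s=monitor.get_state()
crop(b,280,120,120,120,5,"s9",proj(b,[s["ee_pos"],s["ee_pos"]+np.array([0,0,.015])]))
E
```

```text
t 10.23 pos [ 0.5947 -0.163   0.2576] x-yaw 79.43 z [-0.0016 -0.002  -1.    ] F [-0.44  0.18 -4.7 ] M [-0.03 -0.07 -0.01] w 0.0085
q [ 0.8   0.5  -0.8   1.6   0.37  1.21 -0.26]
tool mm [ 137.3 -152.5    1.5]
rot tool deg [-0.08  0.13 -7.67]
```

View pics/s9.png

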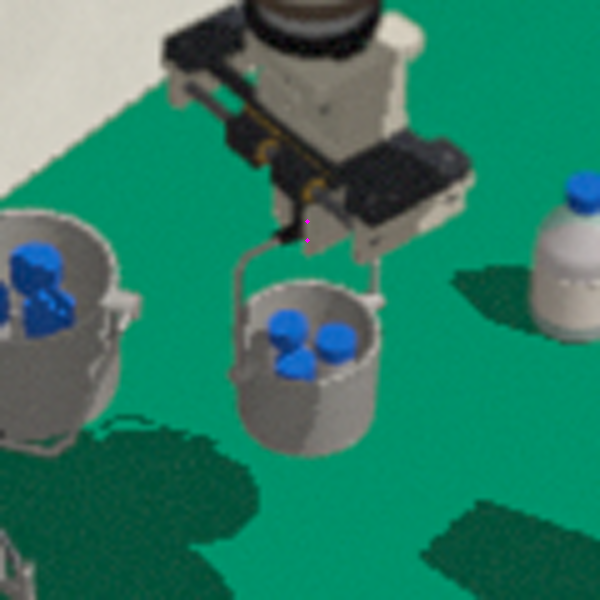

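Request:
{"api": "arm_command", "payload": {"targets": [[[4,-4.5,0],[0,0,-0.4],1],[[7,-8,0],[0,0,-0.6],1],[[8.5,-9.5,0],[0,0,-0.6],1],[[8.5,-9.5,0],[0,0,-0.6],1],[[8.5,-9.5,0],[0,0,-0.6],1],[[8.5,-9.5,0],[0,0,-0.6],1],[[8.5,-9.5,0],[0,0,-0.6],1],[[8.5,-9.5,0],[0,0,-0.6],1],[[8.5,-9.5,0],[0,0,-0.6],1],[[8.5,-9.5,0],[0,0,-0.6],1],[[9.5,-8.5,0],[0,0,-0.6],1],[[10.5,-7.5,0],[0,0,-0.6],1]]}}

```text
t: 11.28
ee_pos: [0.4882, -0.0405, 0.2509]
eef_rot: [0.724, 0.69, -0.005, -0.005]
force: [0.5, -0.6, -5.5]
grip_width: 0.0085
```

```bash
python3 st.py .47 .148 .256 87.1
```

```text
t 11.28 pos [ 0.4882 -0.0405  0.2509] x-yaw 87.27 z [-0.0149  0.     -0.9999] F [ 0.46 -0.56 -5.51] M [-0.07 -0.12  0.01] w 0.0085
q [ 0.83  0.28 -0.94  1.89  0.25  1.11 -0.25]
tool mm [187.4 -27.3  -4.8]
rot tool deg [-0.85  0.04  0.17]
```

Request:
{"api": "arm_command", "payload": {"targets": [[[14,-2,-1],[-0.2,0,0],1],[[15,-2,-1],[-0.2,0,0],1],[[15,-2,-1],[-0.2,0,0],1],[[15,-2,-1],[-0.1,0,0],1],[[15,-2,0],[-0.1,0,0],1],[[15,-2,0],[0,0,0],1],[[15,-2,0],[0,0,0],1],[[15,-1,0],[0,0,0],1],[[14,0,0],[0,0,0],1],[[11,0,0],[0,0,0],1],[[7,0,0],[0,0,0],1],[[4,0,0],[0,0,0],1]]}}

```text
t: 12.28
ee_pos: [0.4731, 0.1372, 0.2563]
eef_rot: [0.72, 0.694, 0.001, 0.001]
force: [-0.9, 0.5, -5.2]
grip_width: 0.0083
```

Request:
{"api": "arm_command", "payload": {"targets": [[[0,0,0],[0,0,0],1],[[0,0,0],[0,0,0],1],[[0,0,0],[0,0,0],1],[[0,0,0],[0,0,0],1]]}}

```text
t: 12.62
ee_pos: [0.4727, 0.1379, 0.2562]
eef_rot: [0.72, 0.694, 0.001, 0.001]
force: [-0.3, 0.5, -5.5]
grip_width: 0.0087
```

```bash
python3 st.py .5 .1475 .256 87.1;python3 - <<'E'
from h import *
b=imaging.camera("side");s=monitor.get_state()
crop(b,220,160,120,120,5,"s10",proj(b,[s["ee_pos"],s["ee_pos"]+np.array([0,0,.014])]))
a=imaging.camera("top");crop(a,210,120,120,120,5,"t10")
E
```

```text
t 12.62 pos [0.4727 0.1379 0.2562] x-yaw 87.91 z [ 3.1e-03 -2.0e-04 -1.0e+00] F [-0.3   0.48 -5.46] M [ 0.02 -0.14 -0.02] w 0.0087
q [ 0.53  0.28 -1.01  1.89  0.27  1.11 -0.62]
tool mm [10.6 27.   0.3]
rot tool deg [0.18 0.   0.81]
```

View pics/s10.png

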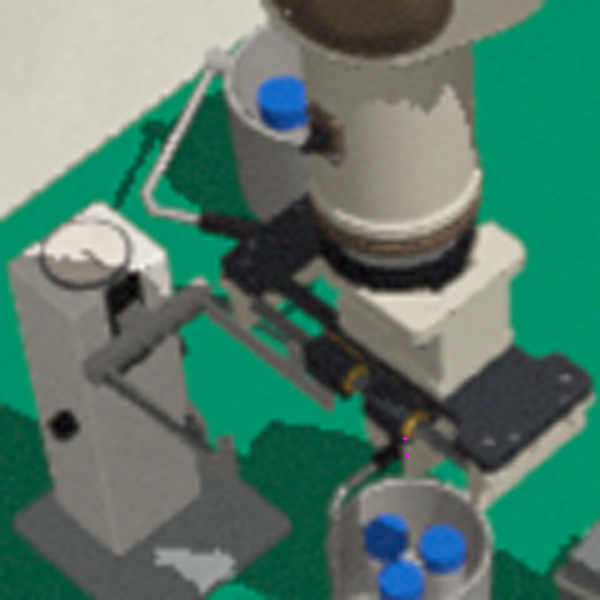

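View pics/t10.png

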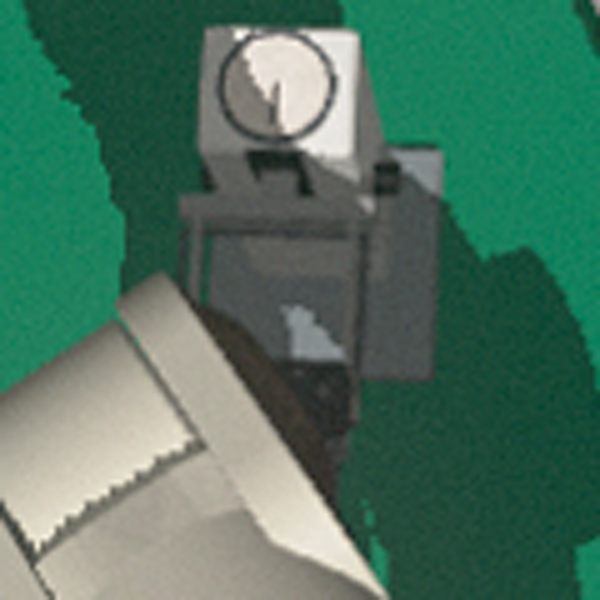

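Request:
{"api": "arm_command", "payload": {"targets": [[[5,4,0],[0,0,0.4],1],[[5,8,0],[0,0,0.4],1],[[0,10,0],[0,0,0],1],[[0,8,0],[0,0,0],1],[[0,4,0],[0,0,0],1],[[0,0,0],[0,0,0],1],[[0,0,0],[0,0,0],1]]}}

```text
t: 13.3
ee_pos: [0.5126, 0.145, 0.2556]
eef_rot: [0.727, 0.687, 0.001, 0.001]
force: [1.0, 0.4, -4.8]
grip_width: 0.0089
```

```bash
python3 st.py .574 .1473 .257 87.1;python3 - <<'E'
from h import *
b=imaging.camera("side");s=monitor.get_state()
crop(b,220,180,110,110,5,"s11",proj(b,[s["ee_pos"]+np.array([0,0,.014]),[.574,.147,.217],[.574,.182,.217],[.572,.112,.217]]))
E
```

```text
t 13.3 pos [0.5126 0.145  0.2556] x-yaw 86.72 z [ 2.9e-03  1.0e-04 -1.0e+00] F [ 0.98  0.36 -4.83] M [-0.03 -0.28 -0.  ] w 0.0089
q [ 0.46  0.37 -0.97  1.8   0.34  1.14 -0.68]
tool mm [ 5.9 61.1 -1.3]
rot tool deg [ 0.16 -0.02 -0.38]
```

View pics/s11.png

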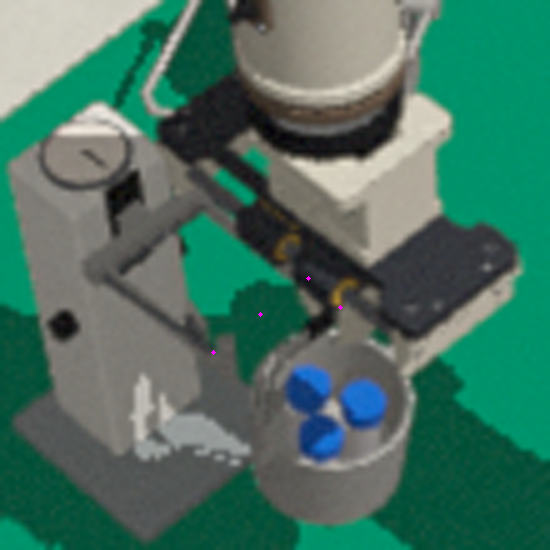

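Request:
{"api": "arm_command", "payload": {"targets": [[[1.5,5,-0.5],[0,0,-0.2],1],[[1.5,7,-0.5],[0,0,-0.2],1],[[1,7,0],[0,0,0],1],[[0.5,6,0],[0,0,0],1],[[0,3,0],[0,0,0],1],[[0,0,0],[0,0,0],1],[[0,0,0],[0,0,0],1],[[0,0,0],[0,0,0],1]]}}

```text
t: 14.02
ee_pos: [0.5434, 0.1478, 0.2563]
eef_rot: [0.724, 0.689, 0.0, 0.001]
force: [0.9, 0.0, -5.6]
grip_width: 0.0088
```

```bash
python3 st.py .574 .1473 .257 87.1;python3 - <<'E'
from h import *
b=imaging.camera("side");s=monitor.get_state()
crop(b,220,180,110,110,5,"s12",proj(b,[s["ee_pos"]+np.array([0,0,.014]),[.574,.147,.217],[.574,.182,.217],[.572,.112,.217]]))
E
```

```text
t 14.02 pos [0.5434 0.1478 0.2563] x-yaw 87.15 z [ 2.e-03 -7.e-04 -1.e+00] F [ 0.95  0.03 -5.63] M [-0.03 -0.25 -0.01] w 0.0088
q [ 0.42  0.43 -0.94  1.73  0.38  1.17 -0.68]
tool mm [ 1.  30.6 -0.6]
rot tool deg [0.11 0.03 0.05]
```

View pics/s12.png

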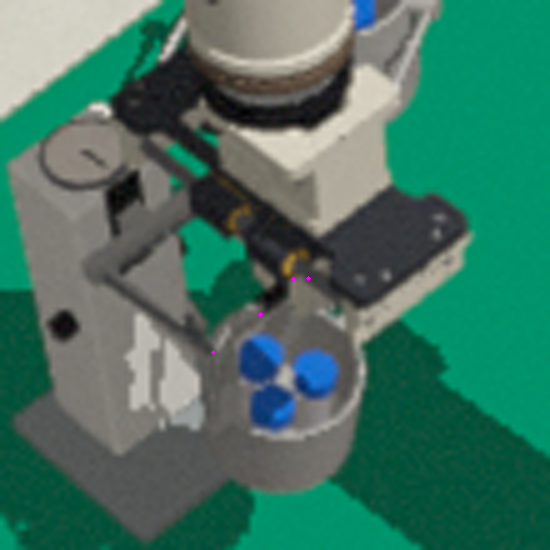

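Request:
{"api": "arm_command", "payload": {"targets": [[[0,5,0],[0,0,0],1],[[0,7,0],[0,0,0],1],[[0,7,0],[0,0,0],1],[[0,5,0],[0,0,0],1],[[0,3,0],[0,0,0],1],[[0,0,0],[0,0,0],1],[[0,0,0],[0,0,0],1],[[0,0,0],[0,0,0],1]]}}

```text
t: 14.73
ee_pos: [0.5732, 0.1458, 0.256]
eef_rot: [0.725, 0.689, 0.0, 0.001]
force: [0.6, -0.5, -5.7]
grip_width: 0.0087
```

```bash
python3 st.py .574 .1473 .257 87.1;python3 - <<'E'
from h import *
b=imaging.camera("side");s=monitor.get_state()
crop(b,220,190,80,80,9,"s13",proj(b,[s["ee_pos"]+np.array([0,0,.014]),[.574,.147,.217],[.574,.182,.217],[.572,.112,.217]]))
E
```

```text
t 14.73 pos [0.5732 0.1458 0.256 ] x-yaw 87.1 z [ 0.0014 -0.0012 -1.    ] F [ 0.62 -0.49 -5.67] M [-0.   -0.32  0.  ] w 0.0087
q [ 0.38  0.48 -0.92  1.66  0.41  1.2  -0.68]
tool mm [ 1.5  0.7 -1. ]
rot tool deg [0.08 0.06 0.  ]
```

View pics/s13.png

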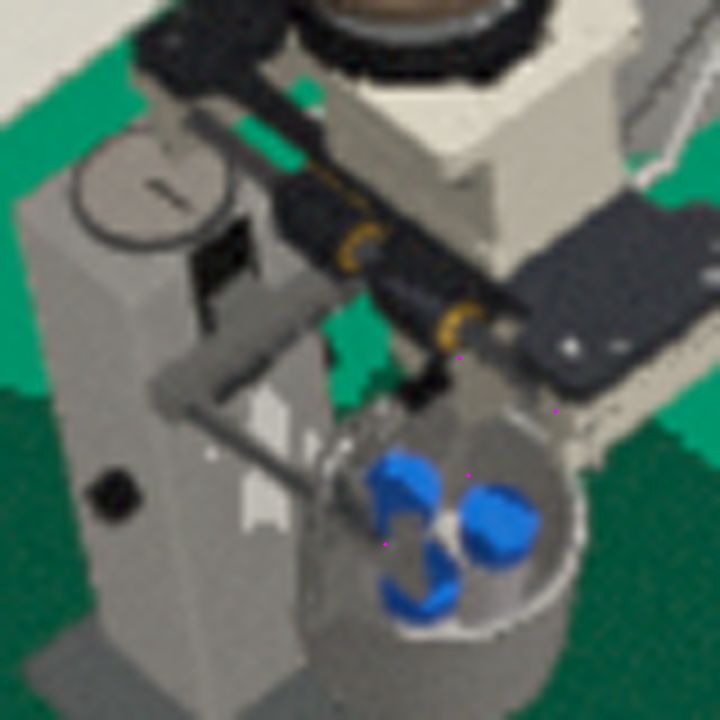

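Request:
{"api": "arm_command", "payload": {"targets": [[[0.7,0.3,4],[0,0,0],1],[[0.5,0.3,5],[0,0,0],1],[[0,0,5],[0,0,0],1],[[0,0,4],[0,0,0],1],[[0,0,0],[0,0,0],1],[[0,0,0],[0,0,0],1]]}}

```text
t: 15.28
ee_pos: [0.5718, 0.1471, 0.2354]
eef_rot: [0.724, 0.689, -0.001, 0.0]
force: [0.2, 0.3, -5.7]
grip_width: 0.0086
```

```bash
python3 st.py .574 .1473 .225 87.1
```

```text
t 15.28 pos [0.5718 0.1471 0.2354] x-yaw 87.17 z [-0.0016 -0.0023 -1.    ] F [ 0.15  0.27 -5.68] M [ 0.   -0.13  0.01] w 0.0086
q [ 0.37  0.5  -0.91  1.68  0.43  1.17 -0.7 ]
tool mm [ 0.4  2.2 10.4]
rot tool deg [-0.09  0.14  0.07]
```

Request:
{"api": "arm_command", "payload": {"targets": [[[0,1,2],[0,0,0],1],[[0,0.6,2],[0,0,0],1],[[0,0,2],[0,0,0],1],[[0,0,0],[0,0,0],1],[[0,0,0],[0,0,0],1]]}}

```text
t: 15.7
ee_pos: [0.5746, 0.1469, 0.2291]
eef_rot: [0.725, 0.689, -0.001, 0.001]
force: [-0.4, -0.4, -5.4]
grip_width: 0.0086
```

```bash
python3 st.py .574 .1473 .225 87.1;python3 - <<'E'
from h import *
b=imaging.camera("side");s=monitor.get_state()
crop(b,240,205,60,60,11,"s14")
E
```

```text
t 15.7 pos [0.5746 0.1469 0.2291] x-yaw 87.14 z [ 4.0e-04 -1.9e-03 -1.0e+00] F [-0.36 -0.43 -5.42] M [-0.03 -0.05  0.02] w 0.0086
q [ 0.37  0.51 -0.9   1.69  0.44  1.16 -0.7 ]
tool mm [ 0.4 -0.6  4.1]
rot tool deg [0.03 0.11 0.04]
```

View pics/s14.png

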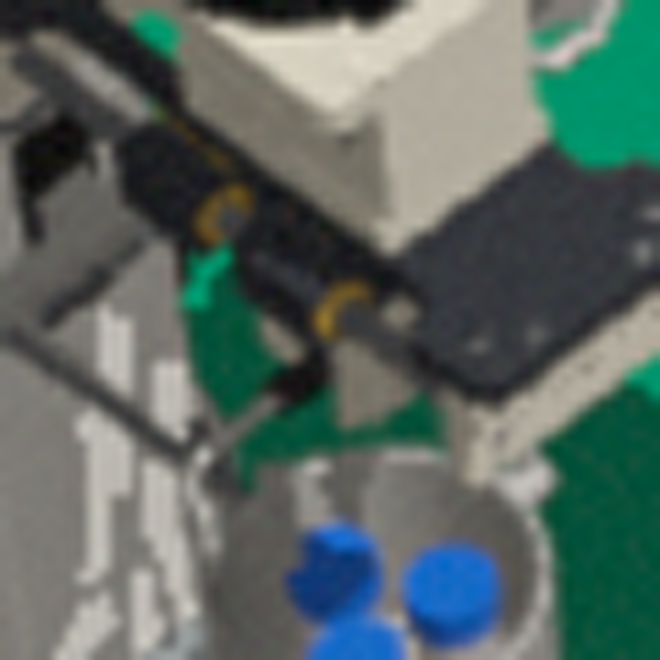

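Run:
```python
from h import *
b=imaging.camera("side")
o=cv2.imread("pics/side0.png")
im=b["img"][:,:,::-1]
def cr(i): 
    i=cv2.resize(i[215:260,245:290],None,fx=8.8,fy=8.8,interpolation=cv2.INTER_CUBIC).astype(float)
    return np.clip((i-40)*1.7,0,255).astype(np.uint8)
cv2.imwrite("pics/s15.png",np.hstack([cr(o),cr(im)]))
```

```text
(no output)
```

View pics/s15.png

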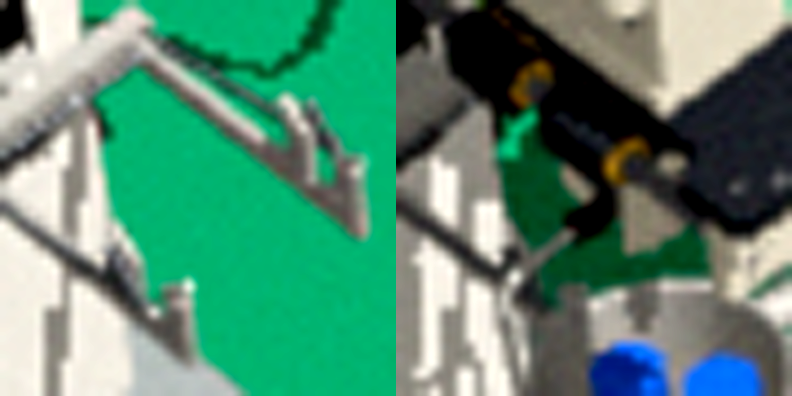

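Request:
{"api": "arm_command", "payload": {"targets": [[[0,-0.5,2],[0,0,0],1],[[0,-0.3,2],[0,0,0],1],[[0,0,1],[0,0,0],1],[[0,0,0],[0,0,0],1],[[0,0,0],[0,0,0],1]]}}

```text
t: 16.22
ee_pos: [0.5733, 0.1471, 0.2238]
eef_rot: [0.724, 0.689, -0.001, 0.001]
force: [1.1, -0.4, -4.8]
grip_width: 0.0089
```

```bash
python3 st.py .5735 .147 .215 87.1
```

```text
t 16.22 pos [0.5733 0.1471 0.2238] x-yaw 87.16 z [ 2.e-04 -2.e-03 -1.e+00] F [ 1.08 -0.36 -4.76] M [ 0.01 -0.17 -0.01] w 0.0089
q [ 0.37  0.52 -0.9   1.69  0.44  1.15 -0.71]
tool mm [-0.1  0.2  8.8]
rot tool deg [0.02 0.12 0.06]
```

Request:
{"api": "arm_command", "payload": {"targets": [[[0,0,2],[0,0,0],1],[[0,0,2],[0,0,0],1],[[0,0,0],[0,0,0],1],[[0,0,0],[0,0,0],1]]}}

```text
t: 16.55
ee_pos: [0.5736, 0.147, 0.2195]
eef_rot: [0.725, 0.689, -0.0, 0.001]
force: [-1.1, -0.1, -5.7]
grip_width: 0.0092
```

```bash
python3 st.py .5735 .147 .215 87.1
```

```text
t 16.55 pos [0.5736 0.147  0.2195] x-yaw 87.14 z [ 6.e-04 -2.e-03 -1.e+00] F [-1.12 -0.13 -5.68] M [-0.07 -0.07 -0.02] w 0.0092
q [ 0.36  0.52 -0.9   1.7   0.44  1.14 -0.71]
tool mm [ 0.  -0.1  4.5]
rot tool deg [0.04 0.11 0.04]
```

Request:
{"api": "arm_command", "payload": {"targets": [[[0,0,2],[0,0,0],1],[[0,0,2],[0,0,0],1],[[0,0,0],[0,0,0],1],[[0,0,0],[0,0,0],1]]}}

```text
t: 16.88
ee_pos: [0.573, 0.1472, 0.2154]
eef_rot: [0.724, 0.689, -0.001, 0.001]
force: [-0.4, -0.5, -4.2]
grip_width: 0.0087
```

```bash
python3 st.py .5735 .147 .215 87.1
```

```text
t 16.88 pos [0.573  0.1472 0.2154] x-yaw 87.17 z [-3.0e-04 -2.2e-03 -1.0e+00] F [-0.4  -0.49 -4.2 ] M [-0.07  0.    0.03] w 0.0087
q [ 0.36  0.53 -0.89  1.7   0.45  1.13 -0.71]
tool mm [-0.2  0.5  0.4]
rot tool deg [-0.01  0.13  0.07]
```

Request:
{"api": "arm_command", "payload": {"targets": [[[0,0,2],[0,0,0],1],[[0,0,2],[0,0,0],1],[[0,0,0],[0,0,0],1],[[0,0,0],[0,0,0],1]]}}

```text
t: 17.22
ee_pos: [0.5728, 0.1474, 0.2117]
eef_rot: [0.724, 0.689, -0.001, 0.001]
force: [-1.3, -0.3, -1.5]
grip_width: 0.0085
```

```bash
python3 st.py .5735 .147 .215 87.1
```

```text
t 17.22 pos [0.5728 0.1474 0.2117] x-yaw 87.18 z [-3.0e-04 -2.7e-03 -1.0e+00] F [-1.28 -0.33 -1.52] M [-0.14  0.22  0.03] w 0.0085
q [ 0.36  0.53 -0.89  1.71  0.45  1.13 -0.71]
tool mm [-0.3  0.7 -3.3]
rot tool deg [-0.01  0.15  0.08]
```

Request:
{"api": "arm_command", "payload": {"targets": [[[0,0,2],[0,0,0],1],[[0,0,2],[0,0,0],1],[[0,0,0],[0,0,0],1],[[0,0,0],[0,0,0],1]]}}

```text
t: 17.55
ee_pos: [0.5725, 0.1476, 0.208]
eef_rot: [0.724, 0.69, -0.001, 0.001]
force: [-3.0, -1.0, -1.2]
grip_width: 0.0088
```

```bash
python3 st.py .5735 .147 .215 87.1;python3 - <<'E'
from h import *
b=imaging.camera("side")
o=cv2.imread("pics/side0.png")
im=b["img"][:,:,::-1]
def cr(i): 
    i=cv2.resize(i[215:260,245:290],None,fx=8.8,fy=8.8,interpolation=cv2.INTER_CUBIC).astype(float)
    return np.clip((i-40)*1.7,0,255).astype(np.uint8)
cv2.imwrite("pics/s16.png",np.hstack([cr(o),cr(im)]))
E
```

```text
t 17.55 pos [0.5725 0.1476 0.208 ] x-yaw 87.19 z [-5.e-04 -3.e-03 -1.e+00] F [-3.02 -0.99 -1.23] M [-0.14  0.45 -0.  ] w 0.0088
q [ 0.36  0.53 -0.89  1.71  0.46  1.12 -0.72]
tool mm [-0.5  1.  -7. ]
rot tool deg [-0.02  0.17  0.09]
```

View pics/s16.png

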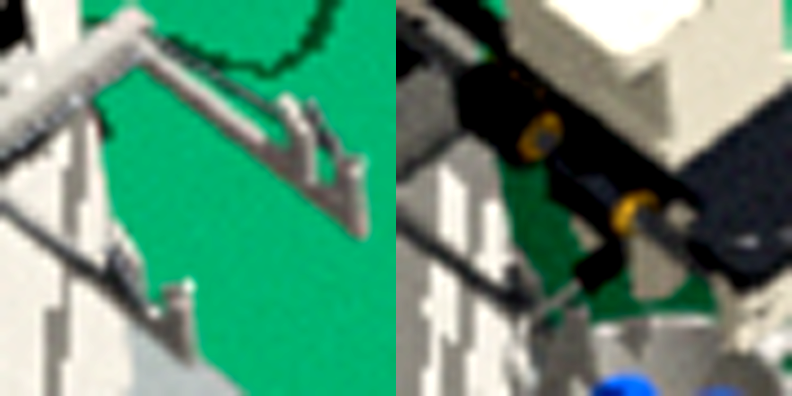

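Request:
{"api": "arm_command", "payload": {"targets": [[[0,-1,1],[0,0,0],1],[[0,-1,1],[0,0,0],1],[[0,0,0],[0,0,0],1],[[0,0,0],[0,0,0],1]]}}

```text
t: 17.93
ee_pos: [0.5705, 0.1481, 0.2062]
eef_rot: [0.724, 0.69, -0.001, 0.001]
force: [-3.1, -0.8, -0.3]
grip_width: 0.0086
```

```bash
python3 st.py .5735 .147 .215 87.1
```

```text
t 17.93 pos [0.5705 0.1481 0.2062] x-yaw 87.2 z [ 3.0e-04 -2.5e-03 -1.0e+00] F [-3.07 -0.84 -0.33] M [-0.13  0.44  0.01] w 0.0086
q [ 0.36  0.53 -0.89  1.72  0.46  1.11 -0.72]
tool mm [-1.   3.  -8.8]
rot tool deg [0.02 0.14 0.1 ]
```

Request:
{"api": "arm_command", "payload": {"targets": [[[0,0,1],[0,0,0],1],[[0,0,1],[0,0,0],1],[[0,0,0],[0,0,0],1],[[0,0,0],[0,0,0],1]]}}

```text
t: 18.27
ee_pos: [0.5704, 0.1482, 0.2043]
eef_rot: [0.724, 0.69, -0.001, 0.001]
force: [-2.7, -1.0, 1.0]
grip_width: 0.0086
```

```bash
python3 st.py .5735 .147 .215 87.1
```

```text
t 18.27 pos [0.5704 0.1482 0.2043] x-yaw 87.21 z [ 2.0e-04 -2.6e-03 -1.0e+00] F [-2.66 -0.96  1.03] M [-0.18  0.5   0.03] w 0.0086
q [ 0.36  0.53 -0.89  1.72  0.46  1.11 -0.72]
tool mm [ -1.1   3.2 -10.7]
rot tool deg [0.02 0.15 0.11]
```

Request:
{"api": "arm_command", "payload": {"targets": [[[0,0,1],[0,0,0],1],[[0,0,1],[0,0,0],1],[[0,0,0],[0,0,0],1],[[0,0,0],[0,0,0],1]]}}

```text
t: 18.6
ee_pos: [0.5706, 0.1483, 0.2025]
eef_rot: [0.724, 0.69, -0.001, 0.001]
force: [-2.9, -1.4, 1.1]
grip_width: 0.0086
```

```bash
python3 st.py .5735 .147 .215 87.1
```

```text
t 18.6 pos [0.5706 0.1483 0.2025] x-yaw 87.2 z [ 7.0e-04 -2.6e-03 -1.0e+00] F [-2.85 -1.44  1.11] M [-0.2   0.58  0.03] w 0.0086
q [ 0.36  0.53 -0.89  1.72  0.46  1.11 -0.72]
tool mm [ -1.2   3.  -12.5]
rot tool deg [0.04 0.15 0.1 ]
```

Request:
{"api": "arm_command", "payload": {"targets": [[[-0.5,0,1],[0,0,0],1],[[-0.3,0,1],[0,0,0],1],[[0,0,0],[0,0,0],1],[[0,0,0],[0,0,0],1]]}}

```text
t: 18.93
ee_pos: [0.5708, 0.1482, 0.2009]
eef_rot: [0.724, 0.69, 0.0, 0.001]
force: [-4.0, -0.2, 2.2]
grip_width: 0.0085
```

```bash
python3 st.py .5735 .147 .215 87.1
```

```text
t 18.93 pos [0.5708 0.1482 0.2009] x-yaw 87.23 z [ 0.0017 -0.0016 -1.    ] F [-4.02 -0.17  2.16] M [-0.1   0.62 -0.01] w 0.0085
q [ 0.36  0.54 -0.89  1.72  0.46  1.1  -0.72]
tool mm [ -1.1   2.7 -14.1]
rot tool deg [0.1  0.09 0.13]
```

Request:
{"api": "arm_command", "payload": {"targets": [[[0,0,1],[0,0,0],1],[[0,0,1],[0,0,0],1],[[0,0,0],[0,0,0],1],[[0,0,0],[0,0,0],1]]}}

```text
t: 19.27
ee_pos: [0.5711, 0.1483, 0.1991]
eef_rot: [0.724, 0.69, 0.0, 0.001]
force: [-3.7, -0.7, 3.0]
grip_width: 0.0089
```

```bash
python3 st.py .5735 .147 .215 87.1;python3 - <<'E'
from h import *
b=imaging.camera("side")
o=cv2.imread("pics/side0.png")
im=b["img"][:,:,::-1]
def cr(i): 
    i=cv2.resize(i[215:260,245:290],None,fx=8.8,fy=8.8,interpolation=cv2.INTER_CUBIC).astype(float)
    return np.clip((i-40)*1.7,0,255).astype(np.uint8)
cv2.imwrite("pics/s17.png",np.hstack([cr(o),cr(im)]))
E
```

```text
t 19.27 pos [0.5711 0.1483 0.1991] x-yaw 87.22 z [ 0.0024 -0.0015 -1.    ] F [-3.67 -0.7   2.96] M [-0.1   0.57  0.02] w 0.0089
q [ 0.35  0.54 -0.88  1.73  0.46  1.1  -0.73]
tool mm [ -1.2   2.5 -15.9]
rot tool deg [0.14 0.08 0.12]
```

View pics/s17.png

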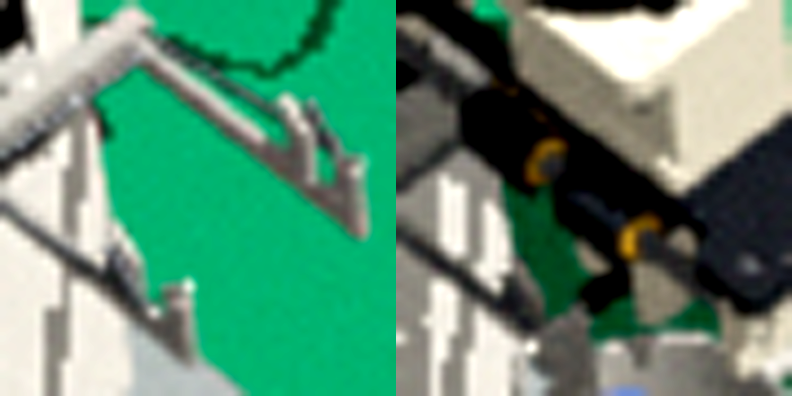

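Request:
{"api": "arm_command", "payload": {"targets": [[[-0.3,-0.7,1],[0,0,0],1],[[0,-0.5,1],[0,0,0],1],[[0,0,0],[0,0,0],1],[[0,0,0],[0,0,0],1]]}}

```text
t: 19.65
ee_pos: [0.5704, 0.1484, 0.1975]
eef_rot: [0.724, 0.69, 0.001, 0.002]
force: [-3.7, -0.5, 1.4]
grip_width: 0.0087
```

```bash
python3 st.py .5735 .147 .215 87.1
```

```text
t 19.65 pos [0.5704 0.1484 0.1975] x-yaw 87.23 z [ 3.8e-03 -9.0e-04 -1.0e+00] F [-3.74 -0.52  1.44] M [-0.07  0.63 -0.03] w 0.0087
q [ 0.35  0.54 -0.88  1.73  0.47  1.09 -0.73]
tool mm [ -1.3   3.3 -17.5]
rot tool deg [0.22 0.04 0.13]
```

Request:
{"api": "arm_command", "payload": {"targets": [[[0,-0.5,1],[0,0,0],1],[[0,-0.3,1],[0,0,0],1],[[0,0,0],[0,0,0],1],[[0,0,0],[0,0,0],1]]}}

```text
t: 19.98
ee_pos: [0.5703, 0.1485, 0.1959]
eef_rot: [0.724, 0.69, 0.002, 0.002]
force: [-3.2, -0.5, 2.8]
grip_width: 0.0087
```

```bash
python3 st.py .5735 .147 .215 87.1
```

```text
t 19.98 pos [0.5703 0.1485 0.1959] x-yaw 87.21 z [ 5.7e-03 -7.0e-04 -1.0e+00] F [-3.23 -0.51  2.82] M [-0.02  0.54 -0.01] w 0.0087
q [ 0.35  0.54 -0.88  1.73  0.47  1.09 -0.73]
tool mm [ -1.3   3.3 -19.1]
rot tool deg [0.33 0.03 0.11]
```

Request:
{"api": "arm_command", "payload": {"targets": [[[0,0,1],[0,0,0],1],[[0,0,1],[0.1,0,0],1],[[0,0,0],[0,0,0],1],[[0,0,0],[0,0,0],1]]}}

```text
t: 20.32
ee_pos: [0.5704, 0.1485, 0.192]
eef_rot: [0.724, 0.69, 0.001, 0.001]
force: [-2.1, 0.6, -0.8]
grip_width: 0.0084
```

```bash
python3 st.py .5735 .147 .215 87.1
```

```text
t 20.32 pos [0.5704 0.1485 0.192 ] x-yaw 87.22 z [ 3.4e-03  4.0e-04 -1.0e+00] F [-2.12  0.58 -0.76] M [0.06 0.16 0.02] w 0.0084
q [ 0.35  0.54 -0.88  1.73  0.47  1.08 -0.73]
tool mm [ -1.3   3.2 -23. ]
rot tool deg [ 0.19 -0.03  0.12]
```

Request:
{"api": "arm_command", "payload": {"targets": [[[0,0,1],[0,0,0],1],[[0,0,0.5],[0.1,0,0],1],[[0,0,0],[0,0,0],1],[[0,0,0],[0,0,0],1]]}}

```text
t: 20.65
ee_pos: [0.5704, 0.1484, 0.19]
eef_rot: [0.724, 0.69, 0.001, 0.0]
force: [-1.1, -0.3, -0.2]
grip_width: 0.0085
```

```bash
python3 st.py .5735 .147 .215 87.1;python3 - <<'E'
from h import *
b=imaging.camera("side")
crop(b,240,205,60,60,11,"s18")
E
```

```text
t 20.65 pos [0.5704 0.1484 0.19  ] x-yaw 87.21 z [ 8.e-04  7.e-04 -1.e+00] F [-1.13 -0.31 -0.17] M [0.04 0.31 0.  ] w 0.0085
q [ 0.35  0.55 -0.88  1.73  0.47  1.08 -0.73]
tool mm [ -1.3   3.2 -25. ]
rot tool deg [ 0.05 -0.04  0.11]
```

View pics/s18.png

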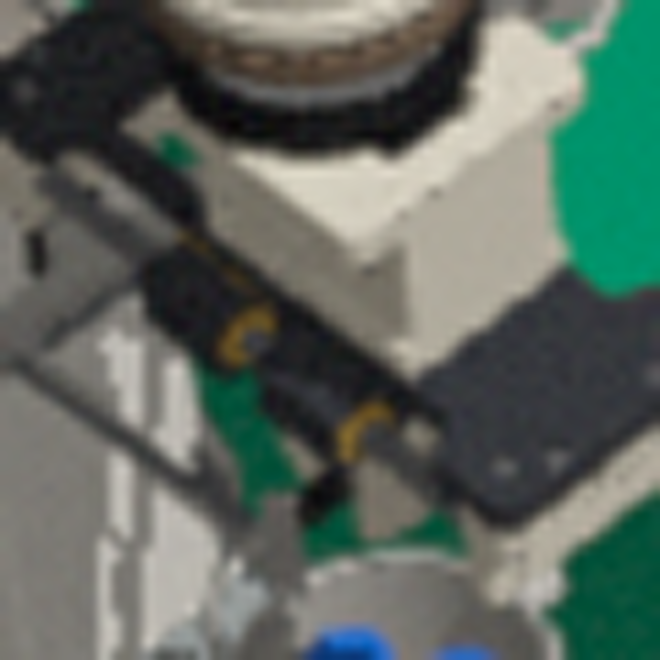

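Request:
{"api": "arm_command", "payload": {"targets": [[[0,0,0],[0,0,0],0.75],[[0,0,0],[0,0,0],0.5],[[0,0,0],[0,0,0],0.35],[[0,0,0],[0,0,0],0.35],[[0,0,0],[0,0,0],0.35]]}}

```text
t: 21.12
ee_pos: [0.5722, 0.148, 0.1908]
eef_rot: [0.724, 0.689, 0.002, 0.001]
force: [0.4, -0.2, -0.0]
grip_width: 0.029
```

```bash
python3 st.py .5735 .147 .215 87.1
```

```text
t 21.12 pos [0.5722 0.148  0.1908] x-yaw 87.16 z [ 4.4e-03  7.0e-04 -1.0e+00] F [ 0.37 -0.17 -0.05] M [ 0.02 -0.05  0.01] w 0.029
q [ 0.35  0.55 -0.88  1.73  0.47  1.08 -0.73]
tool mm [ -0.9   1.5 -24.2]
rot tool deg [ 0.25 -0.05  0.06]
```

Nothing touching now; rise straight up slowly, then back off.

Request:
{"api": "arm_command", "payload": {"targets": [[[0,0,-5],[0,0,0],0.35],[[0,0,-8],[0,0,0],0.35],[[0,0,-10],[0,0,0],0.35],[[0,0,-12],[0,0,0],0.35],[[0,0,-15],[0,0,0],0.35],[[0,0,-20],[0,0,0],0.35],[[0,0,-20],[0,0,0],0.35],[[0,0,-20],[0,0,0],0.35],[[0,0,-15],[0,0,0],0.35],[[0,0,-5],[0,0,0],0.35]]}}

```text
t: 21.95
ee_pos: [0.5714, 0.1489, 0.335]
eef_rot: [0.724, 0.69, 0.003, 0.002]
force: [0.5, -0.5, -0.3]
grip_width: 0.0303
```

Request:
{"api": "arm_command", "payload": {"targets": [[[-10,-20,-5],[0,0,0],0.35],[[-20,-25,-5],[0,0,0],0.35],[[-30,-25,0],[0,0,0],0.35],[[-30,-25,0],[0,0,0],0.35],[[-30,-20,0],[0,0,0],0.35],[[-30,0,0],[0,0,0],0.35],[[-25,0,0],[0,0,0],0.35],[[-10,0,0],[0,0,0],0.35],[[0,0,0],[0,0,0],0.35]]}}

```text
t: 22.7
ee_pos: [0.4421, -0.0326, 0.3469]
eef_rot: [0.722, 0.692, 0.005, 0.005]
force: [-0.9, -0.8, 0.2]
grip_width: 0.0299
```

```bash
python3 st.py;python3 - <<'E'
from h import *
b=imaging.camera("side");a=imaging.camera("top")
crop(b,205,190,100,100,7,"s19");crop(a,230,110,80,110,6,"t19")
E
```

```text
t 22.7 pos [ 0.4421 -0.0326  0.3469] x-yaw 87.52 z [ 1.410e-02 -2.000e-04 -9.999e-01] F [-0.95 -0.79  0.2 ] M [-0.02 -0.11  0.01] w 0.0299
q [ 0.96  0.   -0.93  1.88  0.    1.25 -0.02]
```

View pics/s19.png

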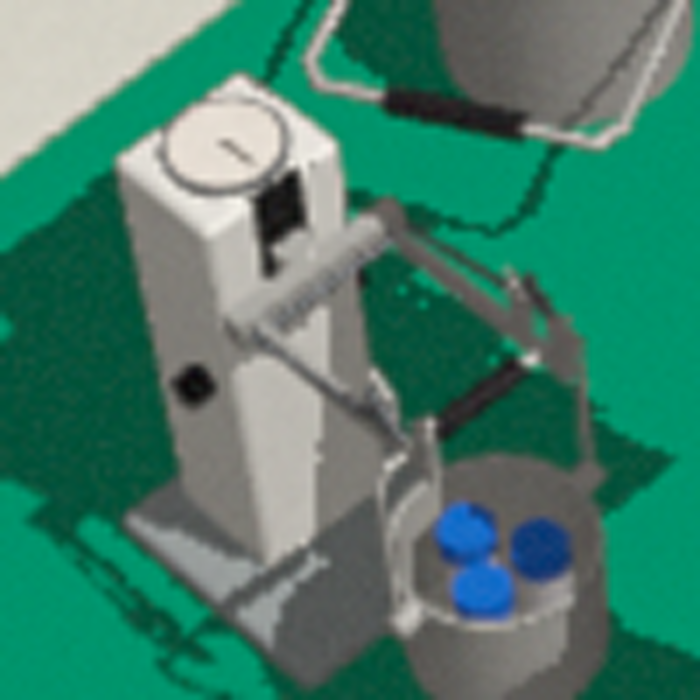

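View pics/t19.png

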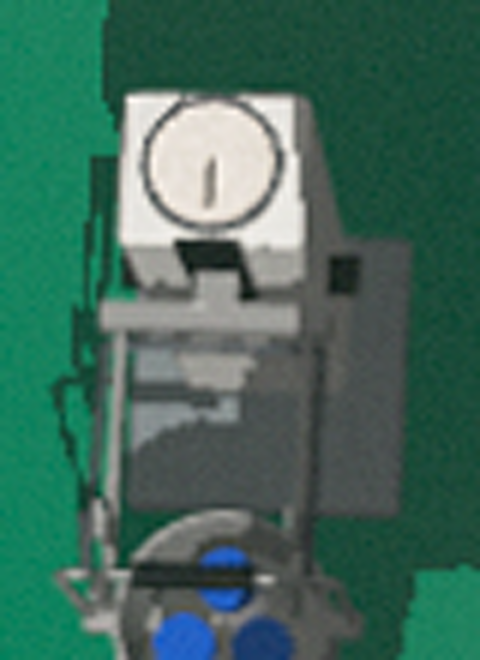

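```bash
python3 - <<'E'
from h import *
b=imaging.camera("side");a=imaging.camera("top")
print("sleeve",tri((a,b),((262.2-.4,206-.4),(274.0-.4,246.7-.4))))
o=cv2.imread("pics/side0.png");n=b["img"][:,:,::-1]
z=lambda i:cv2.resize(i[205:262,232:300],None,fx=8,fy=8,interpolation=cv2.INTER_CUBIC)
for nm,(x,y,w,h) in {"bar":(237,214,24,22),"tipmy":(276,224,12,20),"lip+y":(258,238,11,16)}.items():
    f=8;T=cv2.resize(o[y:y+h,x:x+w],None,fx=f,fy=f,interpolation=cv2.INTER_CUBIC)
    S=cv2.resize(np.ascontiguousarray(n[y-4:y+h+8,x-4:x+w+4]),None,fx=f,fy=f,interpolation=cv2.INTER_CUBIC)
    G=lambda i:cv2.Sobel(cv2.cvtColor(i,cv2.COLOR_BGR2GRAY),cv2.CV_32F,0,1)
    m=cv2.matchTemplate(G(S),G(T),cv2.TM_CCOEFF_NORMED);_,v,_,l=cv2.minMaxLoc(m);print(nm,v,np.array(l)/f-4)
p=proj(b,[[.573,.147,.217],[.573,.147,.207]]);print("px per 10mm sink",p[1]-p[0])
cv2.imwrite("pics/s20.png",np.clip((np.hstack([cv2.resize(z(o),(390,330)),cv2.resize(z(n),(390,330))]).astype(float)-30)*1.6,0,255).astype(np.uint8))
E
python3 st.py
```

```text
sleeve (array([0.56679962, 0.14953175, 0.20878631]), [array([0.4, 0.6]), array([-0.6, -0.1])])
bar 0.4630516469478607 [0.625 2.375]
tipmy 0.2760663628578186 [0.125 2.125]
lip+y 0.5133519768714905 [0.125 2.25 ]
px per 10mm sink [0.28810092 2.35852573]
t 22.9 pos [ 0.4429 -0.0282  0.3468] x-yaw 87.91 z [ 0.0142  0.0022 -0.9999] F [-0.78 -0.08 -0.13] M [-0.02 -0.05 -0.02] w 0.0299
q [ 0.95  0.   -0.94  1.87  0.    1.25 -0.02]
```

View pics/s20.png

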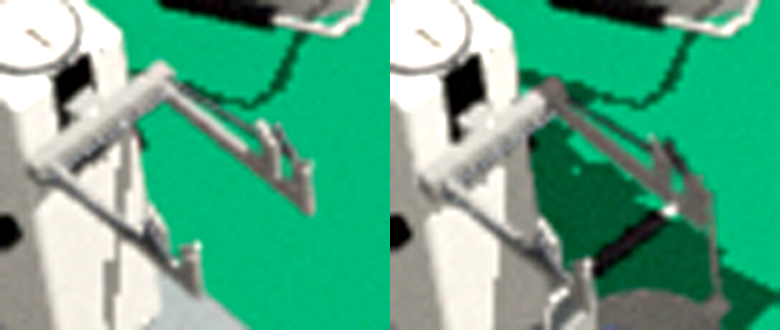

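Request:
{"api": "arm_command", "payload": {"targets": [[[0,0,0],[0,0,0],0.35],[[0,0,0],[0,0,0],0.35],[[0,0,0],[0,0,0],0.35],[[0,0,0],[0,0,0],0.35],[[0,0,0],[0,0,0],0.35],[[0,0,0],[0,0,0],0.35],[[0,0,0],[0,0,0],0.35],[[0,0,0],[0,0,0],0.35],[[0,0,0],[0,0,0],0.35],[[0,0,0],[0,0,0],0.35],[[0,0,0],[0,0,0],0.35],[[0,0,0],[0,0,0],0.35]]}}

```text
t: 23.9
ee_pos: [0.4436, -0.0222, 0.3466]
eef_rot: [0.716, 0.698, 0.007, 0.003]
force: [-0.4, 1.0, -0.2]
grip_width: 0.0297
```

Run:
```python
from h import *
I=[imaging.camera("side")["img"][230:310,245:310].astype(int) for _ in range(6)]
for i in I[1:]: print(np.abs(i-I[0]).mean().round(2),end=" ")
b=imaging.camera("side");cv2.imwrite("pics/s21.png",b["img"][:,:,::-1])
```

```text
2.14 2.09 2.13 2.14 2.13
```

View pics/s21.png

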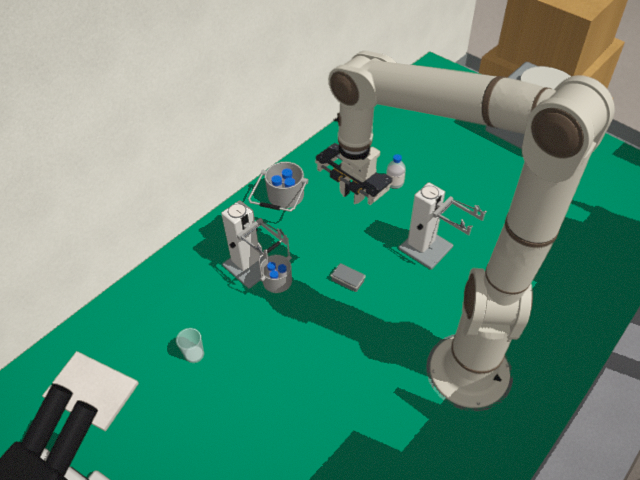

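```bash
python3 -c "
from plant import arm; print(arm.hand_in())"
```

```text
the job is handed in; nothing more can be done
None
```

I swung the small pail's bail upright with the pail still standing on the bench. I then lifted it level and hung it on the leftmost balance. Pressing the wire down took about 8–9 N in all, and the contact force then dropped by about 3.5 N, which I took as the wire passing the catch. I let go, backed off and handed the job in at about 24 s. The hand-in gave no verdict.

What my last checks showed:
- **Fork:** sunk about 9–10 mm by image matching, with weak match scores of 0.28 to 0.51. The press force gave about 10.6 mm. Both are within 3–18 mm. At the deepest point of the press I estimated about 20 mm, well short of the 29 mm limit.
- **Wire:** about 1 mm above the slot floor from the two cameras, and clearly between the lips of both prongs.
- **Across the slots:** the camera put the sleeve 3–6 mm towards -x of my estimated seat, within 8 mm. The balance position itself is only good to a few millimetres.
- **Catch:** I did not see it closed directly. I inferred that from the force drop and the wire height.
- **Pail and bystanders:** six pictures over about 0.3 s differed only by steady noise, so the pail hangs still. By eye it hangs upright, and the slide box, bottle and beaker look unmoved.
- **Robot:** the gripper is well clear of everything and touching nothing.

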